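# Raise the key tray and sort key cases by weight

### The job

First put up the fold-flat key tray: raise each of its three hinged panels until it meets its stop and stands upright. Then lift the chrome key cases and feel which are heavy: lay each heavy one (it has keys in it) lengthwise on the slim aluminium shelf, not on end, and put each light, empty one inside the tray. Leave the tray standing and everything else on the table where it is.

Things in the scene. Friction and masses are not known exactly. Their poses are not given: they have to be found in the camera images.
- tray: fold-flat key tray, fixed to the table. Dark base 120 (x) x 230 (y), 10 mm thick; origin at the centre of its underside, on the table. Fixed back wall, 6 mm thick, on the +x edge, top 70 mm above the table. Hinged panels on the -x, +y and -y edges. Room inside 120 x 230, holds three cases side by side across y, 72 mm apart, long sides along x
- panel_front (a joint): angle (rad) of the tray panel on the tray's -x edge (nearest the robot); 218 mm wide. 0: lying out flat, 1.571: upright against its stop. Its hinge line is that edge of the base, 10 mm above the table. It starts 0.3 to 0.7 up. The stiff hinge (friction 0.07 N m) stays where it is left
- panel_front_rim (a point): middle of the brass rim bar (12 mm diameter) along this panel's free edge, 60 mm from the hinge line, parallel to it. Below the bar the 4 mm thick panel has a hand slot 80 mm wide (mid panel), open from 18 to 54 mm from the hinge, so that fingers can pinch the bar from above; the bar can turn between them as the panel swings
- panel_left (a joint): angle (rad) of the tray panel on the tray's +y edge; 120 mm wide. 0: lying out flat, 1.571: upright against its stop. Its hinge line is that edge of the base, 10 mm above the table. It starts 0.3 to 0.7 up. The stiff hinge (friction 0.07 N m) stays where it is left
- panel_left_rim (a point): middle of the brass rim bar (12 mm diameter) along this panel's free edge, 60 mm from the hinge line, parallel to it. Below the bar the 4 mm thick panel has a hand slot 80 mm wide (mid panel), open from 18 to 54 mm from the hinge, so that fingers can pinch the bar from above; the bar can turn between them as the panel swings
- panel_right (a joint): angle (rad) of the tray panel on the tray's -y edge; 120 mm wide. 0: lying out flat, 1.571: upright against its stop. Its hinge line is that edge of the base, 10 mm above the table. It starts 0.3 to 0.7 up. The stiff hinge (friction 0.07 N m) stays where it is left
- panel_right_rim (a point): middle of the brass rim bar (12 mm diameter) along this panel's free edge, 60 mm from the hinge line, parallel to it. Below the bar the 4 mm thick panel has a hand slot 80 mm wide (mid panel), open from 18 to 54 mm from the hinge, so that fingers can pinch the bar from above; the bar can turn between them as the panel swings
- shelf: slim aluminium shelf fixed on a closed grey plinth: deck 64 deep (its x) x 240 long (its y), deck surface 65 mm above the table, with a lip 3 mm thick and 5 mm high along all four edges (58 x 234 inside the lips). Origin on the table under the centre of the deck. It has room for two cases end to end, long sides along the shelf's y
- case_a: chrome magnetic key case, closed, 84 (x) x 40 (y) x 34 (z) mm, origin at the centre of its underside; may be absent (None from the start). All look alike. An empty one weighs 110 to 150 g, one with keys in it 470 to 630 g, which only lifting tells; any number of those present, 0 to 2, hold keys
- case_b: chrome magnetic key case, closed, 84 (x) x 40 (y) x 34 (z) mm, origin at the centre of its underside; may be absent (None from the start). All look alike. An empty one weighs 110 to 150 g, one with keys in it 470 to 630 g, which only lifting tells; any number of those present, 0 to 2, hold keys
- case_c: chrome magnetic key case, closed, 84 (x) x 40 (y) x 34 (z) mm, origin at the centre of its underside; may be absent (None from the start). All look alike. An empty one weighs 110 to 150 g, one with keys in it 470 to 630 g, which only lifting tells; any number of those present, 0 to 2, hold keys
- case_d: chrome magnetic key case, closed, 84 (x) x 40 (y) x 34 (z) mm, origin at the centre of its underside; may be absent (None from the start). All look alike. An empty one weighs 110 to 150 g, one with keys in it 470 to 630 g, which only lifting tells; any number of those present, 0 to 2, hold keys
- case_e: chrome magnetic key case, closed, 84 (x) x 40 (y) x 34 (z) mm, origin at the centre of its underside; may be absent (None from the start). All look alike. An empty one weighs 110 to 150 g, one with keys in it 470 to 630 g, which only lifting tells; any number of those present, 0 to 2, hold keys
- shoe_tree: bystander, loose: wooden shoe tree with a steel rod, 235 mm long, on the left; origin at the centre of its underside. Leave it alone
- flip_box: bystander, loose: clear flip-top box of bead tassel caps, 112 x 82 x 53 mm; origin at the centre of its underside. Leave it alone
- polish_tin: bystander, loose: flat round black and brass polish tin, 64 mm across, 24 mm high; origin at the centre of its underside. Leave it alone
- candle: bystander, loose: candle in an amber glass jar, 56 mm across, 55 mm high; origin at the centre of its underside. Leave it alone
Mind the look-alikes: they are no part of the job. What is shaped like the case_a but pink or yellow is not meant.

How it is judged:
By the outcome, as a careful person would: the job done as asked, in the order asked, and still so for the second after the job is handed in, with the robot touching nothing.
Of case_a, case_b, case_c, case_d, case_e only 3 to 5 are there at a start; the rules pass over those that are not, and their reading is None.
At some moment in a run one of case_a, case_b, case_c, case_d, case_e may be knocked a few centimetres aside while the robot is not near it.
Once in a run the grip may slacken for a moment while it holds something.
It also fails if it takes over 210 s, if anything falls off the work surface, if the arm or the gripper's body presses on something with over 40 N, if the wrist force passes 120 N, or if a joint passes its speed limit or range.

### The arm

A 6-joint arm with a two-finger parallel gripper is mounted at the origin on the work surface. World frame = base frame: x ahead of the robot, y to its left, z up, the work surface at z = 0. Lengths are in mm, angles in rad, forces in N, time in s.
With the tool pointing down it reaches from about 275 to 750 mm from the base axis. Payload 10.2 kg.
Tool frame: the origin (TCP) lies between the finger pads; the fingertips stand 25 mm ahead of it and the grasp point (between the pads) lies 6 mm ahead of it; z points along the fingers, y is the line along which they close (so a half turn about z gives the same grasp; the last joint's range is limited). The gripper opens to 85 mm and grips with 20 to 120 N. Pads are 22 mm wide; open, the fingers measure 114 mm over their backs; the gripper's body (76 mm by 85 mm) begins 54 mm behind the grasp point. The pads swing forward as they close: fully open they stand 13 mm farther back than shut.
Start: joints at [-1.495, 0.313, 1.498, -0, 1.331, -0.223], TCP at [154.533, -501.748, 224.194] pointing down, gripper open.
Joint ranges: [-2.94, 2.94], [-0.97, 2.17], [0.19, 2.56], [-1.23, 4.37], [0.02, 3.11], [-2.88, 2.88]. Speed limits (rad/s): [2.39, 2.39, 3.01, 3.14, 3.14, 3.14].

### API

Orientations are given as a unit quaternion [w, x, y, z].
In Python, from rig import ctrl, eyes, finish_job gives the robot as it stands.
- The arm moves only by the tool step_arm, never from a script. Its argument "increments" is a list of rows, each an object of numbers: "dx", "dy", "dz": the shift along the tool's x, y, z in units of 25 mm (1.0 is 25 mm); "wx", "wy", "wz": the turn, a rotation vector about the tool's x, y, z in units of 6 degrees (1.0 is 6 degrees). A call has 1 to 5 rows; each row shifts and turns the commanded pose from where the row before left it, along the tool's axes as they then stand; what a row does not reach is not made up. A row lasts 1/10 s, in which the tool goes at most 50 mm and 8.59 degrees, less where a joint would pass 70% of its speed; a pose out of reach is approached as far as the arm can. A call is refused whole if a number of a shift passes 1 or a number of a turn 1, either way. A call with a gripper value outside its range is refused whole. "fingers" is the finger opening in mm, from 0 to 85.4, set as the call begins (left out, the last holds). The fingers move at their own pace and stop on an object; "squeeze" is the grip in N (left out, the last holds). Time passes only in rows, so rows that do not move let the fingers close. It gives the time, the measured TCP pose, the force, the opening and the grip force at its end, in the units of the state.
- ctrl.sense(): the state, without advancing time (a new reading comes with each control period).
- eyes.capture(name): name is "scene" or "top" or "wrist"; returns a dict with "frame" (400x640x3 uint8, blue, green, red), "fx", "fy", "cx", "cy" (pixels), "R" (3x3) and "t" (3): a world point X has camera coordinates R X + t; the wrist camera has in their place "tool_from_camera" (4x4, takes a point from camera to tool coordinates, whose origin is the TCP and whose axes are the flange's). Camera axes: x right, y down, z forward; pixel columns grow to the right and rows downward; lengths in mm; the calibration is good to about 2 mm. A picture is of the moment at which its call begins: read the wrist's pose just before it. There is no depth.
- finish_job(): hands the job in; it is judged then, once.
Trained networks look in the newest picture that a camera, given by its name, has taken for a name from the list of things; names that differ only in an ending like _2 or _b are one class to them, and where a whole thing is asked for, a point or a joint stands for the part that bears it (a point fixed in the world has none). Each returns a list of dicts, best first, with "p" (0 to 1); they miss things now and then, are a little off and sometimes report something else, mostly with a low value. They report only what shows in the picture. A call takes as long as a camera call. They do not tell look-alikes from the thing itself.
- eyes.cut_out(camera, label): "mask" (400x640 bool, what is visible of it).
- eyes.landmark_of(camera, label): "point" ([x, y, z] in mm, in the coordinates of the camera as it stood for that picture, good to about 4 mm: a listed point, or the origin of a listed thing).
The state is a dict: "time_s": time; "joints": joint angles; "dq": joint speeds; "tau": joint torques, N m; "eef_pos": TCP position; "ee_rot": TCP orientation; "force": force on the tool from outside, world axes, zero at the start; "wrist_torque": the same for the moment, N m; "grip_width": opening from 0.0 (shut) to 1.0 (fully open); "grip_force": force on a finger pad.
Only numpy, scipy, OpenCV 4.12 (cv2) and the standard library are available. Lean on these libraries where they do the work, as an engineer would, in place of code of your own. Each camera call takes 0.05 s, during which the arm holds its last target. There are 200 camera calls.

## Working session

There is one attempt and no reset: what is moved stays moved. The work goes in short steps, Python scripts to look and compute and a tool call to move; the robot and the scene stay as the last step left them, time stands still between calls to the robot, and variables do not carry over. Pictures are saved under pics/ and viewed, at most 14 in all, crops included, and the job is handed in when it is done.

Besides the shell and the picture viewer there is one more tool, called after "Call:" by a JSON object that holds its "method" and its "body", one argument or row to a line. step_arm: Moves the arm, as the interface text tells. Its arguments: {"type":"object","properties":{"increments":{"type":"array"},"fingers":{"type":"number"},"squeeze":{"type":"number"}},"required":["increments"]}

```bash
ls; mkdir -p pics; cat > h.py <<'E'
import numpy as np, cv2
from rig import ctrl, eyes, finish_job
from scipy.spatial.transform import Rotation as Rn
def rot(q): return Rn.from_quat([q[1],q[2],q[3],q[0]])
def towrld(c,p,s=None):
    if 'R' in c: return np.array(c['R']).T@(np.array(p)-np.array(c['t']))
    T=np.array(c['tool_from_camera']); q=T[:3,:3]@np.array(p)+T[:3,3]
    return rot(s['ee_rot']).apply(q)+np.array(s['eef_pos'])
def campose(c,s=None):
    if 'R' in c:
        R=np.array(c['R']); return R.T, -R.T@np.array(c['t'])
    T=np.array(c['tool_from_camera']); A=rot(s['ee_rot']).as_matrix()
    return A@T[:3,:3], A@T[:3,3]+np.array(s['eef_pos'])
def pix2plane(c,uv,z,s=None):
    A,o=campose(c,s); d=A@np.array([(uv[0]-c['cx'])/c['fx'],(uv[1]-c['cy'])/c['fy'],1.])
    return o+d*(z-o[2])/d[2]
def proj(c,X,s=None):
    A,o=campose(c,s); p=A.T@(np.array(X)-o); return c['fx']*p[0]/p[2]+c['cx'],c['fy']*p[1]/p[2]+c['cy']
E
python3 - <<'E'
from h import *
np.set_printoptions(precision=1,suppress=True)
s=ctrl.sense(); print(s)
for cam in ['top','scene']:
    c=eyes.capture(cam); cv2.imwrite(f'pics/{cam}0.png',c['frame'])
    print(cam,campose(c)[1])
    for n in ['tray','panel_front_rim','panel_left_rim','panel_right_rim','shelf','case_a','shoe_tree','flip_box','polish_tin','candle']:
        for d in eyes.landmark_of(cam,n):
            w=towrld(c,d['point']); print(n,round(d['p'],2),w,np.array(proj(c,w)))
E
```

```text
pics
{'time_s': 0.0, 'joints': array([-1.5,  0.3,  1.5, -0. ,  1.3, -0.2]), 'dq': array([ 0.,  0.,  0.,  0., -0., -0.]), 'tau': array([  0. , -41.2, -26. ,  -0. ,   0. ,  -0. ]), 'eef_pos': array([ 154.5, -501.5,  223.6]), 'ee_rot': array([-0. ,  1. ,  0.1,  0. ]), 'force': array([-0.2,  0.6,  0.6]), 'wrist_torque': array([ 0.1, -0. ,  0. ]), 'grip_force': 0.0, 'grip_width': 1.0047401307317398}
top [ 410.3   -4.4 1195.8]
tray 0.61 [ 564.2 -162.2   -0.1] [379.6 176.1]
panel_front_rim 0.64 [ 453.7 -181.8   44.2] [388.4 215.8]
panel_left_rim 0.67 [544.2  -3.4  49. ] [322.  179.6]
panel_right_rim 0.97 [ 584.6 -333.3   30.5] [444.9 169. ]
case_a 0.98 [438.2 124.4   1.3] [274.3 218.7]
case_a 0.96 [541.  246.1  -3.6] [231.9 180.4]
case_a 0.87 [423.3 244.5   1.5] [230.3 222.9]
case_a 0.81 [540.3 131.5   1.2] [273.  181.7]
case_a 0.76 [261.7 285.    3.5] [212.8 281.9]
case_a 0.69 [428.9 354.4   3.2] [190.3 219.7]
shoe_tree 0.57 [531.6 461.4   2.9] [153.4 181.3]
flip_box 0.68 [ 461.2 -447.8   -0.9] [483.  216.4]
flip_box 0.53 [541.8  -3.8  49.7] [322.1 180.5]
polish_tin 0.62 [384.4  -4.7  -0.8
[... 223 characters left out ...]
 43.9] [279.8 174.1]
panel_left_rim 0.6 [544.8 -10.4  46.3] [298.4 209.3]
panel_right_rim 0.81 [ 585.9 -333.9   33. ] [219.9 174. ]
panel_right_rim 0.7 [548.1  -8.3  48.1] [298.1 209.6]
shelf 0.57 [662.7 174.2   3.4] [317.6 275.3]
shelf 0.27 [543.7 238.9  -3.1] [364.9 264.7]
case_a 0.81 [542.9 128.1  -0.2] [334.  243.5]
case_a 0.8 [258.3 281.4  -2.1] [432.3 220.2]
case_a 0.62 [436.4 121.9   0. ] [355.4 223.9]
case_a 0.55 [542.9 238.7  -5.4] [364.9 265.1]
case_a 0.29 [547.1  -6.9  47.2] [298.7 210. ]
shoe_tree 0.77 [535.2 457.2   4.3] [439.5 307.9]
flip_box 0.59 [ 456.1 -453.1   -2.6] [229.9 154. ]
polish_tin 0.65 [384.1  -9.9   2.7] [333.4 196.1]
candle 0.92 [701.8 -34.7   0.8] [253.3 244. ]
```

```bash
python3 - <<'E'
import cv2
i=cv2.imread('pics/top0.png'); c=i[80:320,120:520]
cv2.imwrite('pics/top0c.png',cv2.resize(c,(800,480),interpolation=cv2.INTER_CUBIC))
E
```

```text
(no output)
```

View pics/top0c.png

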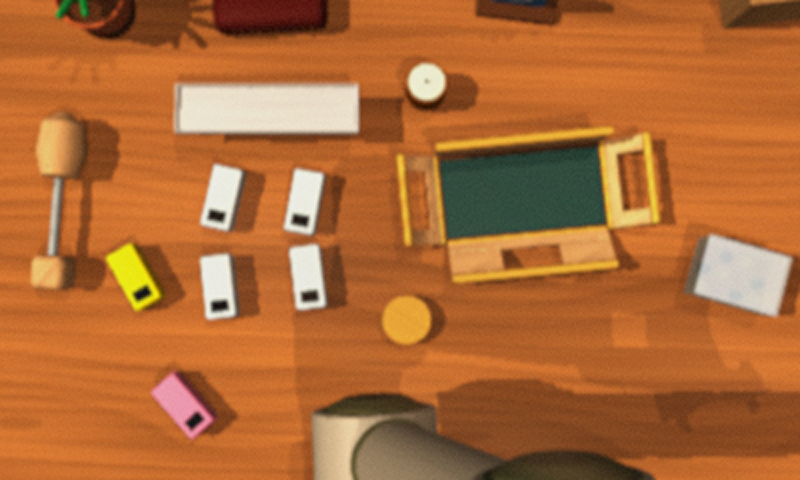

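View pics/scene0.png

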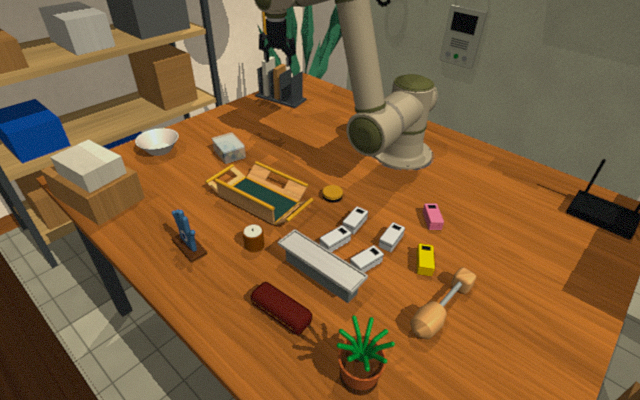

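The four chrome cases are at top-image pixels (231,178), (272,180), (229,223) and (274,219). The yellow (186,218) and pink (212,282) boxes are look-alikes. The tray is around (380,176), with the panels about 0.4–0.7 up, and the shelf is at (253,134). Next I'll measure exact poses.

```bash
cat >> h.py <<'E'
def rects(c,mask,z,amin):
    out=[]
    cs,_=cv2.findContours(mask.astype(np.uint8),cv2.RETR_EXTERNAL,cv2.CHAIN_APPROX_NONE)
    for k in cs:
        if cv2.contourArea(k)<amin: continue
        P=np.array([pix2plane(c,p[0],z)[:2] for p in k],np.float32)
        (x,y),(w,h),a=cv2.minAreaRect(P)
        if w<h: w,h,a=h,w,a+90
        a=(a+90)%180-90
        out.append([round(float(v),1) for v in (x,y,w,h,a)])
    return out
def cases(c):
    f=c['frame'].astype(int); hsv=cv2.cvtColor(c['frame'],cv2.COLOR_BGR2HSV)
    m=((hsv[...,1]<60)&(hsv[...,2]>140)).astype(np.uint8)
    m=cv2.morphologyEx(m,cv2.MORPH_CLOSE,np.ones((9,9)))
    m[:110]=0; m[300:]=0
    return m
E
python3 - <<'E'
from h import *
np.set_printoptions(precision=1,suppress=True)
c=eyes.capture('top'); hsv=cv2.cvtColor(c['frame'],cv2.COLOR_BGR2HSV)
print(c['fx'],c['fy'],rot(ctrl.sense()['ee_rot']).as_matrix(), c['frame'][176,380],hsv[176,380])
m=cases(c); print('z34',rects(c,m,34,150)); print('z70 shelf',rects(c,m,70,1500))
H=hsv[...,0]; g=((H>55)&(H<100)&(hsv[...,1]>70)&(hsv[...,2]<120)).astype(np.uint8)
g=cv2.morphologyEx(g,cv2.MORPH_OPEN,np.ones((3,3))); g[:130]=0; g[230:]=0
print('floor',rects(c,g,10,300))
y=((H>20)&(H<32)&(hsv[...,1]>140)&(hsv[...,2]>140)).astype(np.uint8); y[:120]=0;y[235:]=0;y[:,:310]=0
print('bars z45',rects(c,y,45,60))
E
```

```text
435.36758762640216 435.36758762640216 [[ 1.   0.3 -0. ]
 [ 0.3 -1.   0. ]
 [-0.  -0.  -1. ]] [65 79 53] [74 84 79]
z34 [[423.0, 242.2, 84.4, 39.7, 8.4], [458.3, -455.5, 113.9, 83.2, 75.6], [489.2, 129.3, 185.4, 52.1, 2.9], [542.5, 242.6, 83.3, 39.6, -10.8], [622.3, -666.5, 147.2, 146.7, 57.0], [664.6, 186.4, 243.5, 60.2, -88.4], [707.6, -28.6, 43.3, 41.2, -88.4]]
z70 shelf [[615.8, -646.0, 142.6, 142.1, 57.0], [656.7, 180.5, 236.0, 58.3, -88.4]]
floor [[564.9, -164.0, 211.8, 102.2, -83.1]]
bars z45 [[583.8, -328.7, 115.9, 7.3, 7.6]]
```

```bash
cat >> h.py <<'E'
def psi(s): 
    M=rot(s['ee_rot']).as_matrix(); return np.degrees(np.arctan2(M[1,0],M[0,0]))
def go(x,y,z,p=None):
    "print total units: turn first (wz), then shifts along the turned tool axes"
    s=ctrl.sense(); a=psi(s); p=a if p is None else p
    d=np.array([x,y,z])-np.array(s['eef_pos']); t=np.radians(p); cc,ss=np.cos(t),np.sin(t)
    wz=-((p-a+180)%360-180)/6
    print('now',np.round(s['eef_pos'],1),'psi',round(a,2),'| wz %.3f  dx %.3f dy %.3f dz %.3f'%(wz,(d[0]*cc+d[1]*ss)/25,(d[0]*ss-d[1]*cc)/25,-d[2]/25))
E
python3 -c "
from h import *
go(585,-333.5,150,7)
print(rot(ctrl.sense()['ee_rot']).as_matrix().round(3)); c=eyes.capture('wrist'); print(np.array(c['tool_from_camera']).round(2),c['fx'])"
```

```text
now [ 154.5 -501.7  224.2] psi 17.12 | wz 1.687  dx 17.910 dy -4.581 dz 2.968
[[ 0.956  0.294 -0.   ]
 [ 0.294 -0.956  0.   ]
 [-0.    -0.    -1.   ]]
[[  -0.     -0.96   -0.28   72.68]
 [   1.     -0.      0.     -1.05]
 [  -0.     -0.28    0.96 -150.65]
 [   0.      0.      0.      1.  ]] 283.5462900790536
```

Call:
{"method": "step_arm", "body": {
  "increments": [
    {"wz":0.843},
    {"wz":0.843},
    {"dx":1,"dy":-0.254,"dz":0.165},
    {"dx":1,"dy":-0.254,"dz":0.165},
    {"dx":1,"dy":-0.254,"dz":0.165}
  ],
  "fingers": 34,
  "squeeze": 30
}}

```text
invalid input at $.increments[0]: expected keys dx, dy, dz, wx, wy, wz
```

Call:
{"method": "step_arm", "body": {
  "increments": [
    {"dx":1,"dy":-0.254,"dz":0.165},
    {"dx":1,"dy":-0.254,"dz":0.165},
    {"dx":1,"dy":-0.254,"dz":0.165},
    {"dx":1,"dy":-0.254,"dz":0.165},
    {"dx":1,"dy":-0.254,"dz":0.165}
  ]
}}

```text
invalid input at $.increments[0]: expected keys dx, dy, dz, wx, wy, wz
```

Call:
{"method": "step_arm", "body": {
  "increments": [
    {"dx":1,"dy":-0.254,"dz":0.165},
    {"dx":1,"dy":-0.254,"dz":0.165},
    {"dx":1,"dy":-0.254,"dz":0.165},
    {"dx":1,"dy":-0.254,"dz":0.165},
    {"dx":1,"dy":-0.254,"dz":0.165}
  ]
}}

```text
invalid input at $.increments[0]: expected keys dx, dy, dz, wx, wy, wz
```

Call:
{"method": "step_arm", "body": {
  "increments": [
    {"dx":1,"dy":-0.254,"dz":0.165},
    {"dx":1,"dy":-0.254,"dz":0.165},
    {"dx":1,"dy":-0.254,"dz":0.165},
    {"dx":0.9,"dy":-0.254,"dz":0.165},
    {}
  ]
}}

```text
invalid input at $.increments[0]: expected keys dx, dy, dz, wx, wy, wz
```

```bash
cat > look.py <<'E'
import sys
from h import *
np.set_printoptions(precision=1,suppress=True)
s=ctrl.sense(); c=eyes.capture('wrist')
for n in sys.argv[2:]:
    for d in eyes.landmark_of('wrist',n):
        w=towrld(c,d['point'],s); print(n,round(d['p'],2),w,np.array(proj(c,w,s)))
if sys.argv[1]!='-': cv2.imwrite(f'pics/{sys.argv[1]}.png',c['frame'])
print(s['time_s'],s['eef_pos'],psi(s),s['force'],s['grip_width'])
E
python3 look.py w1 panel_right_rim tray panel_front_rim
```

```text
1.2 [ 154.5 -501.7  224.2] 17.121842987146852 [ 0.8 -0.2  0.6] 1.002800400822264
```

View pics/w1.png

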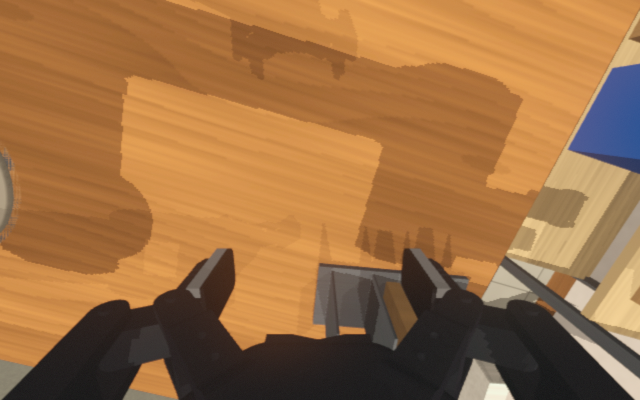

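The view shows only bare table and the open fingers at (225,265) and (410,265). The moves were refused because every row needs all six keys.

Call:
{"method": "step_arm", "body": {
  "increments": [
    {"dx":0,"dy":0,"dz":0,"wx":0,"wy":0,"wz":0.843},
    {"dx":0,"dy":0,"dz":0,"wx":0,"wy":0,"wz":0.843},
    {"dx":1,"dy":-0.254,"dz":0.165,"wx":0,"wy":0,"wz":0},
    {"dx":1,"dy":-0.254,"dz":0.165,"wx":0,"wy":0,"wz":0},
    {"dx":1,"dy":-0.254,"dz":0.165,"wx":0,"wy":0,"wz":0}
  ],
  "fingers": 34,
  "squeeze": 30
}}

```text
time_s: 1.9
eef_pos: [227.4, -473.3, 211.7]
ee_rot: [0.0, 0.998, 0.061, 0.0]
force: [-0.2, 0.6, -0.6]
grip_width: 0.396
grip_force: 0.0
```

Call:
{"method": "step_arm", "body": {
  "increments": [
    {"dx":1,"dy":-0.254,"dz":0.165,"wx":0,"wy":0,"wz":0},
    {"dx":1,"dy":-0.254,"dz":0.165,"wx":0,"wy":0,"wz":0},
    {"dx":1,"dy":-0.254,"dz":0.165,"wx":0,"wy":0,"wz":0},
    {"dx":1,"dy":-0.254,"dz":0.165,"wx":0,"wy":0,"wz":0},
    {"dx":1,"dy":-0.254,"dz":0.165,"wx":0,"wy":0,"wz":0}
  ]
}}

```text
time_s: 2.4
eef_pos: [347.8, -426.5, 191.1]
ee_rot: [0.0, 0.998, 0.061, 0.0]
force: [0.0, -0.9, -0.6]
grip_width: 0.399
grip_force: 0.0
```

Call:
{"method": "step_arm", "body": {
  "increments": [
    {"dx":1,"dy":-0.254,"dz":0.165,"wx":0,"wy":0,"wz":0},
    {"dx":1,"dy":-0.254,"dz":0.165,"wx":0,"wy":0,"wz":0},
    {"dx":1,"dy":-0.254,"dz":0.165,"wx":0,"wy":0,"wz":0},
    {"dx":1,"dy":-0.254,"dz":0.165,"wx":0,"wy":0,"wz":0},
    {"dx":1,"dy":-0.254,"dz":0.165,"wx":0,"wy":0,"wz":0}
  ]
}}

```text
time_s: 2.9
eef_pos: [468.0, -379.7, 170.4]
ee_rot: [0.0, 0.998, 0.061, -0.0]
force: [-0.2, 0.1, 0.8]
grip_width: 0.394
grip_force: 0.0
```

Call:
{"method": "step_arm", "body": {
  "increments": [
    {"dx":1,"dy":-0.254,"dz":0.165,"wx":0,"wy":0,"wz":0},
    {"dx":1,"dy":-0.254,"dz":0.165,"wx":0,"wy":0,"wz":0},
    {"dx":0.9,"dy":-0.254,"dz":0.165,"wx":0,"wy":0,"wz":0},
    {"dx":0,"dy":-0.254,"dz":0.165,"wx":0,"wy":0,"wz":0},
    {"dx":0,"dy":0,"dz":0,"wx":0,"wy":0,"wz":0}
  ]
}}

```text
time_s: 3.4
eef_pos: [535.6, -345.2, 153.2]
ee_rot: [-0.001, 0.998, 0.062, -0.001]
force: [0.4, 0.3, 0.2]
grip_width: 0.397
grip_force: 0.0
```

```bash
python3 look.py w2 panel_right_rim tray panel_front_rim panel_left_rim; python3 -c "
from h import *
go(585,-333.5,120,7)"
```

```text
panel_right_rim 0.8 [ 583.5 -331.5   32.5] [310.8 141.9]
panel_right_rim 0.59 [ 560.9 -166.3    1. ] [152.7 141.4]
tray 0.83 [ 561.5 -163.2    1.4] [149.5 140.5]
tray 0.17 [ 584.2 -333.8   32.3] [313.3 141.5]
panel_front_rim 0.88 [ 455.2 -182.2   40.2] [151.3 250.8]
3.4 [ 535.6 -345.2  153.2] 7.067757075012479 [0.4 0.3 0.2] 0.3967256434872312
now [ 535.4 -346.8  154.5] psi 6.95 | wz -0.009  dx 2.033 dy -0.286 dz 1.382
```

View pics/w2.png

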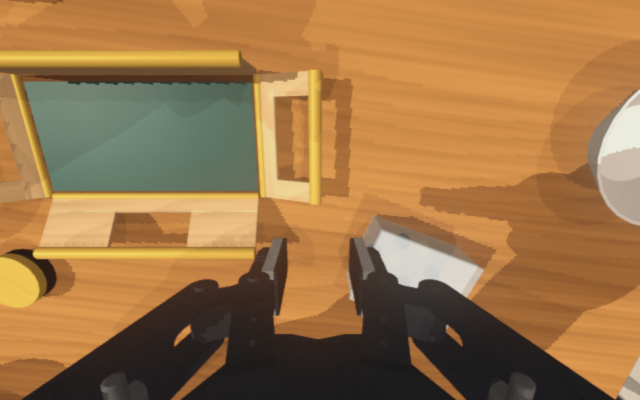

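The right rim bar runs from (316,70) to (315,203), with its mid at about (315,137), which agrees with the landmark (584.5,-333,32). Next I descend and pinch it.

Call:
{"method": "step_arm", "body": {
  "increments": [
    {"dx":1,"dy":-0.14,"dz":0,"wx":0,"wy":0,"wz":0},
    {"dx":1,"dy":-0.14,"dz":0.3,"wx":0,"wy":0,"wz":0},
    {"dx":0,"dy":0,"dz":1,"wx":0,"wy":0,"wz":0},
    {"dx":0,"dy":0,"dz":1,"wx":0,"wy":0,"wz":0},
    {"dx":0,"dy":0,"dz":0.6,"wx":0,"wy":0,"wz":0}
  ]
}}

```text
time_s: 4.15
eef_pos: [583.9, -333.0, 79.7]
ee_rot: [-0.001, 0.998, 0.061, -0.001]
force: [-0.0, 0.1, 0.7]
grip_width: 0.402
grip_force: 0.0
```

Call:
{"method": "step_arm", "body": {
  "increments": [
    {"dx":0,"dy":0,"dz":0.6,"wx":0,"wy":0,"wz":0},
    {"dx":0,"dy":0,"dz":0.6,"wx":0,"wy":0,"wz":0},
    {"dx":0,"dy":0,"dz":0.45,"wx":0,"wy":0,"wz":0},
    {"dx":0,"dy":0,"dz":0,"wx":0,"wy":0,"wz":0},
    {"dx":0,"dy":0,"dz":0,"wx":0,"wy":0,"wz":0}
  ]
}}

```text
time_s: 4.65
eef_pos: [584.9, -333.3, 40.8]
ee_rot: [0.0, 0.998, 0.061, 0.0]
force: [0.1, 0.7, 0.6]
grip_width: 0.399
grip_force: 0.0
```

```bash
python3 look.py w3 panel_right_rim
```

```text
panel_right_rim 0.62 [ 584.8 -331.9   37.2] [317.2 243.5]
4.65 [ 584.9 -333.3   40.8] 7.000426594219665 [0.1 0.7 0.6] 0.3985013524173958
```

View pics/w3.png

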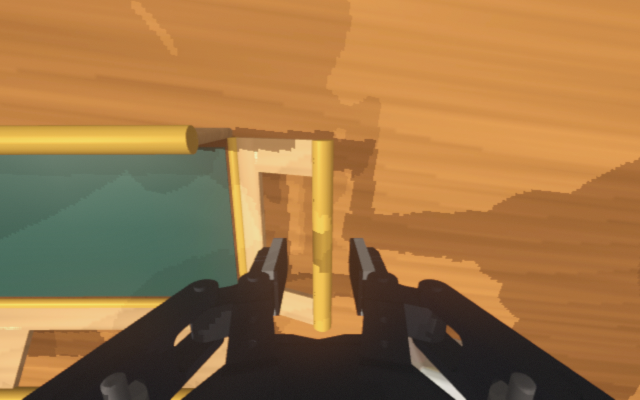

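The bar at (322,235) is between the fingers, with the inner finger in the slot. Close on it.

Call:
{"method": "step_arm", "body": {
  "increments": [
    {"dx":0,"dy":0,"dz":0,"wx":0,"wy":0,"wz":0},
    {"dx":0,"dy":0,"dz":0,"wx":0,"wy":0,"wz":0},
    {"dx":0,"dy":0,"dz":0,"wx":0,"wy":0,"wz":0},
    {"dx":0,"dy":0,"dz":0,"wx":0,"wy":0,"wz":0},
    {"dx":0,"dy":0,"dz":0,"wx":0,"wy":0,"wz":0}
  ],
  "fingers": 0,
  "squeeze": 30
}}

```text
time_s: 5.25
eef_pos: [584.7, -333.1, 40.4]
ee_rot: [0.0, 0.998, 0.061, 0.0]
force: [-0.2, 0.6, -0.5]
grip_width: -0.003
grip_force: 0.0
```

```bash
cat > arc.py <<'E'
import sys
from h import *
hx,hy,sx,sy,z0,z1=map(float,sys.argv[1:7]) # hinge mid, outward unit, extra
s=ctrl.sense(); p=np.array(s['eef_pos']); d=(p[:2]-[hx,hy])@[sx,sy]
print(s['time_s'],p.round(1),'out',d.round(1),'grip',s['grip_width']*85,s['grip_force'],s['force'].round(1))
th=np.arccos(min(1,d/60)); N=8; t=np.linspace(th,1.62,N+1)
print('theta0',th,'bar z',10+60*np.sin(th))
for a,b in zip(t,t[1:]): print('out %.3f up %.3f'%(60*(np.cos(b)-np.cos(a))/25,60*(np.sin(b)-np.sin(a))/25))
E
python3 arc.py 578 -278.1 .1219 -.9925 0 0
```

```text
5.25 [ 584.7 -333.1   40.4] out 55.4 grip -0.27178935177329444 0.0 [-0.2  0.6 -0.5]
theta0 0.3950770713733533 bar z 33.09275945668665
out -0.167 up 0.327
out -0.215 up 0.298
out -0.258 up 0.262
out -0.295 up 0.219
out -0.324 up 0.172
out -0.347 up 0.120
out -0.361 up 0.066
out -0.367 up 0.010
```

```bash
python3 look.py w4 panel_right_rim
```

```text
panel_right_rim 0.96 [ 583.  -334.5   37.7] [321.5 247.1]
5.25 [ 584.7 -333.1   40.4] 7.005999510287261 [-0.2  0.6 -0.5] -0.0031975217855681696
```

View pics/w4.png

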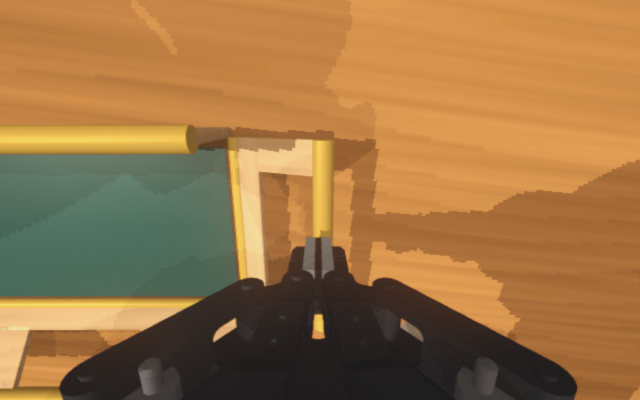

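```bash
python3 -c "
from h import *
s=ctrl.sense(); c=eyes.capture('wrist'); 
for k in (0,6,25): print(k,proj(c,np.array(s['eef_pos'])-[0,0,k],s))
for z in (20,33,45): print(z,proj(c,[584.5,-333,z],s), proj(c,[584.5+60*.9925,-333+60*.12,z],s),proj(c,[584.5-60*.9925,-333-60*.12,z],s))
cv2.imwrite('pics/w5.png',cv2.resize(c['frame'][200:360,220:420],(800,640)[:2],interpolation=cv2.INTER_CUBIC)[:600])
"
```

```text
0 (np.float64(319.5789674225277), np.float64(246.22225257805036))
6 (np.float64(319.51270484016834), np.float64(241.84682666157062))
25 (np.float64(319.32948385135984), np.float64(229.7484472394096))
20 (np.float64(319.188294790469), np.float64(232.7386486215678)) (np.float64(319.4916086354215), np.float64(138.67995967829955)) (np.float64(318.93627755075295), np.float64(310.890080062165))
33 (np.float64(319.3024845628624), np.float64(241.17061302518707)) (np.float64(319.64273825167334), np.float64(140.4774087062409)) (np.float64(319.02356695090396), np.float64(323.7122841742277))
45 (np.float64(319.4236240328743), np.float64(250.1157547625288)) (np.float64(319.805538880746), np.float64(142.41366607082904)) (np.float64(319.11501461628734), np.float64(337.145308448532))
```

View pics/w5.png

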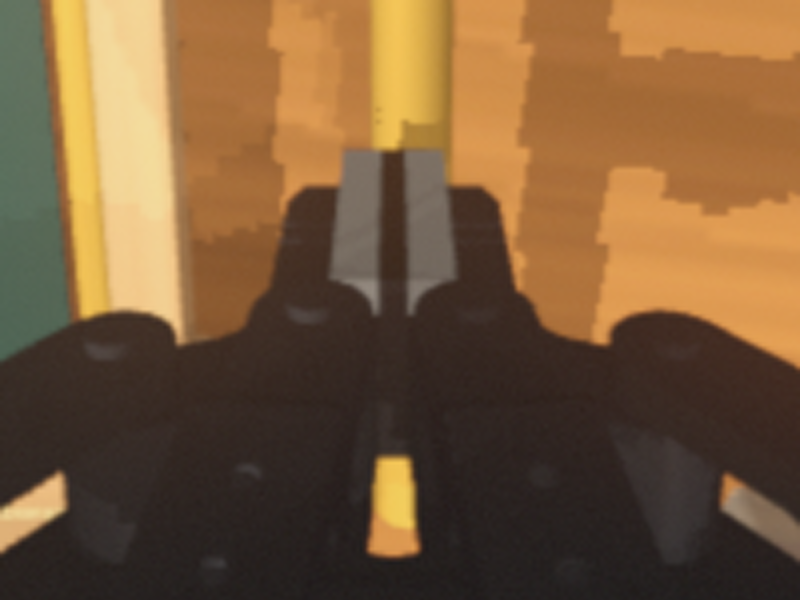

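```bash
python3 -c "
from h import *
s=ctrl.sense(); c=eyes.capture('scene'); f=c['frame'].copy()
p=np.array(s['eef_pos'])
f=cv2.resize(f[100:220,160:320],(800,600),interpolation=cv2.INTER_CUBIC)
for k,col in ((0,(0,0,255)),(25,(255,0,0)),(-54+6,(0,255,0))):
    u,v=proj(c,p-[0,0,k]); cv2.circle(f,(int((u-160)*5),int((v-100)*5)),4,col,-1)
cv2.imwrite('pics/s5.png',f)
"
```

```text
(no output)
```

View pics/s5.png

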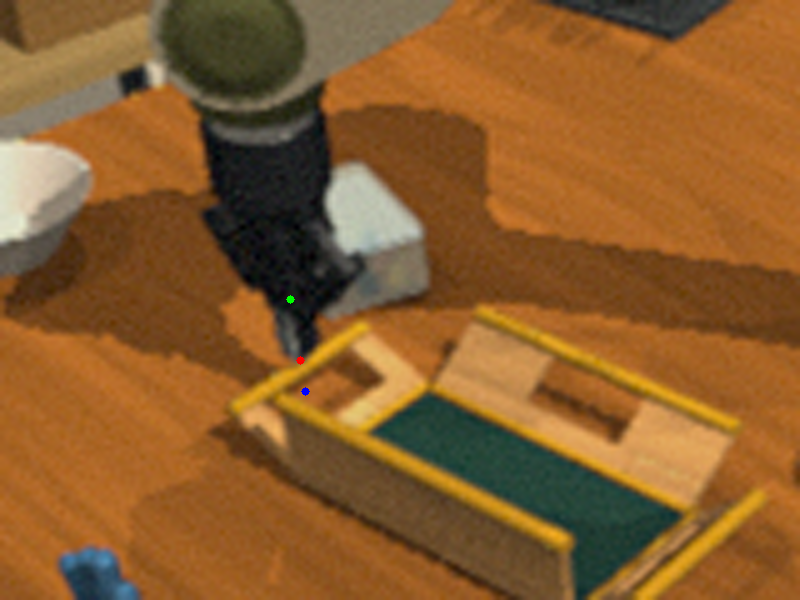

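The projected TCP (red) lies at the visible fingertips (300,355), and the blue point 25 mm ahead of it falls beyond them. So the tips sit at about TCP level and the fingers closed just above the bar. I'll reopen and go lower, watching the force.

Call:
{"method": "step_arm", "body": {
  "increments": [
    {"dx":0,"dy":0,"dz":0,"wx":0,"wy":0,"wz":0},
    {"dx":0,"dy":0,"dz":0,"wx":0,"wy":0,"wz":0},
    {"dx":0,"dy":0,"dz":0,"wx":0,"wy":0,"wz":0},
    {"dx":0,"dy":0,"dz":0,"wx":0,"wy":0,"wz":0}
  ],
  "fingers": 34
}}

```text
time_s: 5.85
eef_pos: [584.7, -333.1, 40.3]
ee_rot: [-0.0, 0.998, 0.061, -0.0]
force: [-0.9, -0.7, -0.4]
grip_width: 0.397
grip_force: 0.0
```

Call:
{"method": "step_arm", "body": {
  "increments": [
    {"dx":0,"dy":0,"dz":0.2,"wx":0,"wy":0,"wz":0},
    {"dx":0,"dy":0,"dz":0.2,"wx":0,"wy":0,"wz":0},
    {"dx":0,"dy":0,"dz":0.2,"wx":0,"wy":0,"wz":0},
    {"dx":0,"dy":0,"dz":0.2,"wx":0,"wy":0,"wz":0}
  ]
}}

```text
time_s: 6.25
eef_pos: [584.6, -333.0, 19.6]
ee_rot: [-0.0, 0.998, 0.061, -0.0]
force: [0.5, 0.4, -0.9]
grip_width: 0.394
grip_force: 0.0
```

Call:
{"method": "step_arm", "body": {
  "increments": [
    {"dx":0,"dy":0,"dz":0,"wx":0,"wy":0,"wz":0},
    {"dx":0,"dy":0,"dz":0,"wx":0,"wy":0,"wz":0},
    {"dx":0,"dy":0,"dz":0,"wx":0,"wy":0,"wz":0},
    {"dx":0,"dy":0,"dz":0,"wx":0,"wy":0,"wz":0}
  ],
  "fingers": 0
}}

```text
time_s: 6.65
eef_pos: [584.8, -335.2, 21.2]
ee_rot: [0.002, 0.998, 0.061, 0.001]
force: [-0.7, -6.5, 0.2]
grip_width: 0.125
grip_force: 31.6
```

Call:
{"method": "step_arm", "body": {
  "increments": [
    {"dx":0,"dy":-0.164,"dz":-0.333,"wx":0,"wy":0,"wz":0},
    {"dx":0,"dy":-0.214,"dz":-0.304,"wx":0,"wy":0,"wz":0},
    {"dx":0,"dy":-0.258,"dz":-0.268,"wx":0,"wy":0,"wz":0},
    {"dx":0,"dy":0,"dz":0,"wx":0,"wy":0,"wz":0}
  ]
}}

```text
time_s: 7.05
eef_pos: [582.7, -318.8, 44.8]
ee_rot: [0.002, 0.998, 0.061, 0.0]
force: [-2.9, -5.2, 5.2]
grip_width: 0.12
grip_force: 30.4
```

Call:
{"method": "step_arm", "body": {
  "increments": [
    {"dx":0,"dy":-0.296,"dz":-0.224,"wx":0,"wy":0,"wz":0},
    {"dx":0,"dy":-0.327,"dz":-0.176,"wx":0,"wy":0,"wz":0},
    {"dx":0,"dy":-0.35,"dz":-0.123,"wx":0,"wy":0,"wz":0},
    {"dx":0,"dy":0,"dz":0,"wx":0,"wy":0,"wz":0}
  ]
}}

```text
time_s: 7.45
eef_pos: [579.9, -295.2, 58.8]
ee_rot: [0.003, 0.998, 0.061, 0.001]
force: [-6.9, -6.6, 11.4]
grip_width: 0.122
grip_force: 30.1
```

Call:
{"method": "step_arm", "body": {
  "increments": [
    {"dx":0,"dy":-0.366,"dz":-0.068,"wx":0,"wy":0,"wz":0},
    {"dx":0,"dy":-0.1,"dz":-0.01,"wx":0,"wy":0,"wz":0},
    {"dx":0,"dy":0,"dz":0,"wx":0,"wy":0,"wz":0}
  ]
}}

```text
time_s: 7.75
eef_pos: [578.8, -283.2, 60.2]
ee_rot: [0.002, 0.998, 0.061, 0.001]
force: [-4.2, -3.8, 8.5]
grip_width: 0.119
grip_force: 30.5
```

Call:
{"method": "step_arm", "body": {
  "increments": [
    {"dx":0,"dy":-0.1,"dz":-0.05,"wx":0,"wy":0,"wz":0},
    {"dx":0,"dy":-0.1,"dz":0,"wx":0,"wy":0,"wz":0},
    {"dx":0,"dy":0,"dz":0,"wx":0,"wy":0,"wz":0}
  ]
}}

```text
time_s: 8.05
eef_pos: [578.6, -280.9, 60.7]
ee_rot: [0.005, 0.998, 0.061, 0.002]
force: [1.9, -16.7, -1.8]
grip_width: 0.121
grip_force: 29.4
```

Call:
{"method": "step_arm", "body": {
  "increments": [
    {"dx":0,"dy":-0.1,"dz":0,"wx":0,"wy":0,"wz":0},
    {"dx":0,"dy":0,"dz":0,"wx":0,"wy":0,"wz":0}
  ]
}}

```text
time_s: 8.25
eef_pos: [578.5, -280.6, 60.9]
ee_rot: [0.007, 0.998, 0.061, 0.003]
force: [4.2, -26.3, -5.6]
grip_width: 0.129
grip_force: 29.4
```

The stop is met: motion ends at y=-280.6 while the force climbs. Now release, lift, and turn for the front panel.

Call:
{"method": "step_arm", "body": {
  "increments": [
    {"dx":0,"dy":0.15,"dz":0,"wx":0,"wy":0,"wz":0},
    {"dx":0,"dy":0,"dz":0,"wx":0,"wy":0,"wz":0},
    {"dx":0,"dy":0,"dz":0,"wx":0,"wy":0,"wz":0},
    {"dx":0,"dy":0,"dz":0,"wx":0,"wy":0,"wz":0}
  ],
  "fingers": 34
}}

```text
time_s: 8.65
eef_pos: [577.9, -277.3, 59.2]
ee_rot: [-0.0, 0.998, 0.061, -0.0]
force: [-0.4, -0.4, -0.4]
grip_width: 0.396
grip_force: 0.0
```

Call:
{"method": "step_arm", "body": {
  "increments": [
    {"dx":0,"dy":0,"dz":-0.8,"wx":0,"wy":0,"wz":0},
    {"dx":0,"dy":0,"dz":-1,"wx":0,"wy":0,"wz":0},
    {"dx":0,"dy":0,"dz":-1,"wx":0,"wy":0,"wz":0},
    {"dx":0,"dy":0,"dz":-0.6,"wx":0,"wy":0,"wz":-1},
    {"dx":0,"dy":0,"dz":0,"wx":0,"wy":0,"wz":-1}
  ]
}}

```text
time_s: 9.15
eef_pos: [578.8, -278.0, 147.0]
ee_rot: [0.001, 0.986, 0.167, 0.002]
force: [0.2, -0.1, -0.5]
grip_width: 0.398
grip_force: 0.0
```

Call:
{"method": "step_arm", "body": {
  "increments": [
    {"dx":0,"dy":0,"dz":0,"wx":0,"wy":0,"wz":-1},
    {"dx":0,"dy":0,"dz":0,"wx":0,"wy":0,"wz":-1},
    {"dx":0,"dy":0,"dz":0,"wx":0,"wy":0,"wz":-1},
    {"dx":0,"dy":0,"dz":0,"wx":0,"wy":0,"wz":-1},
    {"dx":0,"dy":0,"dz":0,"wx":0,"wy":0,"wz":-1}
  ]
}}

```text
time_s: 9.65
eef_pos: [578.0, -277.4, 144.2]
ee_rot: [-0.0, 0.909, 0.417, 0.0]
force: [-0.2, -0.8, 0.0]
grip_width: 0.401
grip_force: 0.0
```

Call:
{"method": "step_arm", "body": {
  "increments": [
    {"dx":0,"dy":0,"dz":0,"wx":0,"wy":0,"wz":-1},
    {"dx":0,"dy":0,"dz":0,"wx":0,"wy":0,"wz":-1},
    {"dx":0,"dy":0,"dz":0,"wx":0,"wy":0,"wz":-1},
    {"dx":0,"dy":0,"dz":0,"wx":0,"wy":0,"wz":-1},
    {"dx":0,"dy":0,"dz":0,"wx":0,"wy":0,"wz":-1}
  ]
}}

```text
time_s: 10.15
eef_pos: [578.0, -277.4, 144.2]
ee_rot: [-0.0, 0.77, 0.638, 0.0]
force: [-0.2, -0.2, -0.4]
grip_width: 0.397
grip_force: 0.0
```

Call:
{"method": "step_arm", "body": {
  "increments": [
    {"dx":0,"dy":0,"dz":0,"wx":0,"wy":0,"wz":-1},
    {"dx":0,"dy":0,"dz":0,"wx":0,"wy":0,"wz":-1},
    {"dx":0,"dy":0,"dz":0,"wx":0,"wy":0,"wz":-1},
    {"dx":0,"dy":0,"dz":0,"wx":0,"wy":0,"wz":0}
  ]
}}

```text
time_s: 10.55
eef_pos: [578.0, -277.5, 144.2]
ee_rot: [-0.0, 0.662, 0.749, 0.0]
force: [0.4, -0.2, -0.1]
grip_width: 0.397
grip_force: 0.0
```

```bash
python3 look.py w6 panel_right_rim panel_front_rim panel_left_rim tray; python3 -c "
from h import *
print(ctrl.sense()['joints'])
go(455.5,-182,130,97)"
```

```text
panel_right_rim 0.89 [ 576.  -277.1   71.2] [315.3 207.7]
panel_right_rim 0.22 [ 565.7 -166.3    1. ] [319.2  74.2]
panel_front_rim 0.93 [ 453.7 -179.1   40.4] [182.1  66. ]
panel_left_rim 0.51 [ 574.3 -275.3   71.2] [313.5 205.4]
tray 0.74 [ 566.4 -167.6    0.7] [319.8  75.7]
10.55 [ 578.  -277.5  144.2] 97.0806411650374 [ 0.4 -0.2 -0.1] 0.39651776168251524
[-6.30458573e-01  6.33397125e-01  1.22039637e+00  9.24532222e-06
  1.28788226e+00 -7.51217364e-01]
now [ 577.9 -277.8  144.2] psi 96.92 | wz -0.014  dx 4.399 dy -4.393 dz 0.569
```

Call:
{"method": "step_arm", "body": {
  "increments": [
    {"dx":0.888,"dy":-0.882,"dz":0,"wx":0,"wy":0,"wz":0},
    {"dx":0.888,"dy":-0.882,"dz":0,"wx":0,"wy":0,"wz":0},
    {"dx":0.888,"dy":-0.882,"dz":0,"wx":0,"wy":0,"wz":0},
    {"dx":0.888,"dy":-0.882,"dz":0,"wx":0,"wy":0,"wz":0},
    {"dx":0.888,"dy":-0.882,"dz":0,"wx":0,"wy":0,"wz":0}
  ]
}}

```text
time_s: 11.3
eef_pos: [453.9, -180.3, 144.3]
ee_rot: [0.0, 0.663, 0.749, 0.0]
force: [0.7, 0.1, -0.4]
grip_width: 0.397
grip_force: 0.0
```

Call:
{"method": "step_arm", "body": {
  "increments": [
    {"dx":0,"dy":0,"dz":0,"wx":0,"wy":0,"wz":0},
    {"dx":0,"dy":0,"dz":1,"wx":0,"wy":0,"wz":0},
    {"dx":0,"dy":0,"dz":1,"wx":0,"wy":0,"wz":0},
    {"dx":0,"dy":0,"dz":0.6,"wx":0,"wy":0,"wz":0},
    {"dx":0,"dy":0,"dz":0,"wx":0,"wy":0,"wz":0}
  ]
}}

```text
time_s: 11.8
eef_pos: [454.4, -180.9, 77.7]
ee_rot: [-0.002, 0.663, 0.749, -0.0]
force: [-0.6, 0.3, 0.9]
grip_width: 0.401
grip_force: 0.0
```

```bash
python3 look.py w7 panel_front_rim; python3 -c "
from h import *
go(455,-181,29,97)"
```

```text
panel_front_rim 0.65 [ 456.7 -179.7   43.6] [321.1 224.6]
11.8 [ 454.4 -180.9   77.7] 96.94902583620316 [-0.6  0.3  0.9] 0.40098295708140436
now [ 455.4 -181.5   79.7] psi 96.97 | wz -0.005  dx 0.023 dy -0.014 dz 2.029
```

View pics/w7.png

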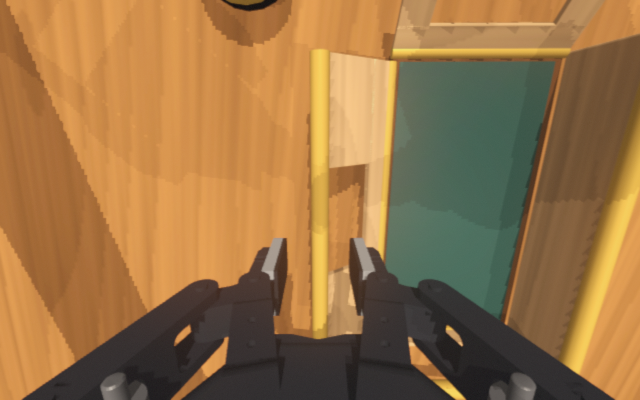

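The bar, at column 320, is centred between the fingers and the slot is at (345,165–270). Descend and pinch.

Call:
{"method": "step_arm", "body": {
  "increments": [
    {"dx":0,"dy":0,"dz":0.7,"wx":0,"wy":0,"wz":0},
    {"dx":0,"dy":0,"dz":0.7,"wx":0,"wy":0,"wz":0},
    {"dx":0,"dy":0,"dz":0.4,"wx":0,"wy":0,"wz":0},
    {"dx":0,"dy":0,"dz":0.22,"wx":0,"wy":0,"wz":0},
    {"dx":0,"dy":0,"dz":0,"wx":0,"wy":0,"wz":0}
  ]
}}

```text
time_s: 12.4
eef_pos: [455.1, -181.3, 28.8]
ee_rot: [0.0, 0.663, 0.749, 0.0]
force: [-0.8, -0.2, -0.8]
grip_width: 0.4
grip_force: 0.0
```

Call:
{"method": "step_arm", "body": {
  "increments": [
    {"dx":0,"dy":0,"dz":0,"wx":0,"wy":0,"wz":0},
    {"dx":0,"dy":0,"dz":0,"wx":0,"wy":0,"wz":0},
    {"dx":0,"dy":0,"dz":0,"wx":0,"wy":0,"wz":0},
    {"dx":0,"dy":0,"dz":0,"wx":0,"wy":0,"wz":0}
  ],
  "fingers": 0
}}

```text
time_s: 12.8
eef_pos: [455.3, -181.5, 29.2]
ee_rot: [0.001, 0.663, 0.749, 0.0]
force: [1.2, -0.9, 1.1]
grip_width: 0.124
grip_force: 30.2
```

```bash
python3 arc.py 505.4 -172.8 -.9925 -.1219 0 0
```

```text
12.8 [ 455.3 -181.5   29.2] out 50.8 grip 10.53990744822433 30.24362951517105 [ 1.2 -0.9  1.1]
theta0 0.5611603066879546 bar z 41.930134954058545
out -0.186 up 0.257
out -0.219 up 0.230
out -0.247 up 0.199
out -0.271 up 0.165
out -0.291 up 0.128
out -0.305 up 0.088
out -0.314 up 0.047
out -0.317 up 0.005
```

Pinched. Now swing it up; inward is +dy.

Call:
{"method": "step_arm", "body": {
  "increments": [
    {"dx":0,"dy":0.186,"dz":-0.257,"wx":0,"wy":0,"wz":0},
    {"dx":0,"dy":0.219,"dz":-0.23,"wx":0,"wy":0,"wz":0},
    {"dx":0,"dy":0.247,"dz":-0.2,"wx":0,"wy":0,"wz":0},
    {"dx":0,"dy":0.271,"dz":-0.165,"wx":0,"wy":0,"wz":0},
    {"dx":0,"dy":0,"dz":0,"wx":0,"wy":0,"wz":0}
  ]
}}

```text
time_s: 13.3
eef_pos: [477.6, -178.6, 51.8]
ee_rot: [-0.001, 0.662, 0.749, -0.001]
force: [-11.1, -1.4, 17.1]
grip_width: 0.123
grip_force: 30.3
```

Call:
{"method": "step_arm", "body": {
  "increments": [
    {"dx":0,"dy":0.291,"dz":-0.128,"wx":0,"wy":0,"wz":0},
    {"dx":0,"dy":0.305,"dz":-0.09,"wx":0,"wy":0,"wz":0},
    {"dx":0,"dy":0.314,"dz":-0.05,"wx":0,"wy":0,"wz":0},
    {"dx":0,"dy":0.2,"dz":0,"wx":0,"wy":0,"wz":0},
    {"dx":0,"dy":0,"dz":0,"wx":0,"wy":0,"wz":0}
  ]
}}

```text
time_s: 13.8
eef_pos: [504.9, -174.9, 57.6]
ee_rot: [-0.001, 0.662, 0.749, -0.001]
force: [-8.0, -1.8, 9.0]
grip_width: 0.125
grip_force: 31.0
```

Call:
{"method": "step_arm", "body": {
  "increments": [
    {"dx":0,"dy":0.1,"dz":0,"wx":0,"wy":0,"wz":0},
    {"dx":0,"dy":0,"dz":0,"wx":0,"wy":0,"wz":0}
  ]
}}

```text
time_s: 14.0
eef_pos: [505.2, -174.8, 57.6]
ee_rot: [-0.003, 0.662, 0.749, -0.003]
force: [-21.4, -4.1, 16.8]
grip_width: 0.125
grip_force: 31.9
```

Call:
{"method": "step_arm", "body": {
  "increments": [
    {"dx":0,"dy":0.1,"dz":0,"wx":0,"wy":0,"wz":0},
    {"dx":0,"dy":0,"dz":0,"wx":0,"wy":0,"wz":0}
  ]
}}

```text
time_s: 14.2
eef_pos: [505.4, -174.8, 57.5]
ee_rot: [-0.005, 0.662, 0.75, -0.004]
force: [-33.8, -7.9, 24.2]
grip_width: 0.119
grip_force: 33.0
```

Call:
{"method": "step_arm", "body": {
  "increments": [
    {"dx":0,"dy":-0.25,"dz":0,"wx":0,"wy":0,"wz":0},
    {"dx":0,"dy":0,"dz":0,"wx":0,"wy":0,"wz":0},
    {"dx":0,"dy":0,"dz":0,"wx":0,"wy":0,"wz":0},
    {"dx":0,"dy":0,"dz":0,"wx":0,"wy":0,"wz":0}
  ],
  "fingers": 34
}}

```text
time_s: 14.6
eef_pos: [504.6, -174.9, 56.8]
ee_rot: [0.0, 0.663, 0.749, 0.0]
force: [0.0, -0.8, 0.5]
grip_width: 0.399
grip_force: 0.0
```

Call:
{"method": "step_arm", "body": {
  "increments": [
    {"dx":0,"dy":0,"dz":-0.8,"wx":0,"wy":0,"wz":0},
    {"dx":0,"dy":0,"dz":-1,"wx":0,"wy":0,"wz":0},
    {"dx":0,"dy":0,"dz":-1,"wx":0,"wy":0,"wz":0},
    {"dx":0,"dy":0,"dz":-0.6,"wx":0,"wy":0,"wz":1},
    {"dx":0,"dy":0,"dz":0,"wx":0,"wy":0,"wz":1}
  ]
}}

```text
time_s: 15.1
eef_pos: [505.4, -175.4, 144.0]
ee_rot: [0.002, 0.739, 0.674, 0.001]
force: [0.4, -0.3, 0.6]
grip_width: 0.395
grip_force: 0.0
```

Call:
{"method": "step_arm", "body": {
  "increments": [
    {"dx":0,"dy":0,"dz":0,"wx":0,"wy":0,"wz":1},
    {"dx":0,"dy":0,"dz":0,"wx":0,"wy":0,"wz":1},
    {"dx":0,"dy":0,"dz":0,"wx":0,"wy":0,"wz":1},
    {"dx":0,"dy":0,"dz":0,"wx":0,"wy":0,"wz":1},
    {"dx":0,"dy":0,"dz":0,"wx":0,"wy":0,"wz":1}
  ]
}}

```text
time_s: 15.6
eef_pos: [504.5, -174.9, 141.7]
ee_rot: [-0.0, 0.888, 0.46, 0.0]
force: [-0.1, -0.1, 0.4]
grip_width: 0.398
grip_force: 0.0
```

Call:
{"method": "step_arm", "body": {
  "increments": [
    {"dx":0,"dy":0,"dz":0,"wx":0,"wy":0,"wz":1},
    {"dx":0,"dy":0,"dz":0,"wx":0,"wy":0,"wz":1},
    {"dx":0,"dy":0,"dz":0,"wx":0,"wy":0,"wz":1},
    {"dx":0,"dy":0,"dz":0,"wx":0,"wy":0,"wz":1},
    {"dx":0,"dy":0,"dz":0,"wx":0,"wy":0,"wz":1}
  ]
}}

```text
time_s: 16.1
eef_pos: [504.4, -174.9, 141.7]
ee_rot: [-0.0, 0.977, 0.215, 0.0]
force: [-0.2, 0.5, 0.4]
grip_width: 0.398
grip_force: 0.0
```

Call:
{"method": "step_arm", "body": {
  "increments": [
    {"dx":0,"dy":0,"dz":0,"wx":0,"wy":0,"wz":1},
    {"dx":0,"dy":0,"dz":0,"wx":0,"wy":0,"wz":1},
    {"dx":0,"dy":0,"dz":0,"wx":0,"wy":0,"wz":1},
    {"dx":0,"dy":0,"dz":0,"wx":0,"wy":0,"wz":0}
  ]
}}

```text
time_s: 16.5
eef_pos: [504.4, -174.9, 141.7]
ee_rot: [-0.0, 0.998, 0.061, 0.0]
force: [0.5, -0.3, 0.7]
grip_width: 0.399
grip_force: 0.0
```

```bash
python3 look.py w8 panel_right_rim panel_front_rim panel_left_rim tray; python3 -c "
from h import *
go(545.5,-7.5,144,7)"
```

```text
panel_right_rim 0.86 [ 578.3 -279.2   71.3] [467.3 132.4]
panel_front_rim 0.89 [ 504.6 -176.7   69.8] [321.2 208. ]
panel_left_rim 0.95 [544.8  -6.1  48.9] [124.1 131.3]
tray 0.89 [ 562.6 -162.     2. ] [313.  130.1]
16.5 [ 504.4 -174.9  141.7] 6.969248378486135 [ 0.5 -0.3  0.7] 0.39892387950742997
now [ 504.2 -175.   141.7] psi 7.1 | wz 0.017  dx 2.456 dy -6.451 dz -0.091
```

Call:
{"method": "step_arm", "body": {
  "increments": [
    {"dx":0.351,"dy":-0.927,"dz":0,"wx":0,"wy":0,"wz":0},
    {"dx":0.351,"dy":-0.927,"dz":0,"wx":0,"wy":0,"wz":0},
    {"dx":0.351,"dy":-0.927,"dz":0,"wx":0,"wy":0,"wz":0},
    {"dx":0.351,"dy":-0.927,"dz":0,"wx":0,"wy":0,"wz":0},
    {"dx":0.351,"dy":-0.927,"dz":0,"wx":0,"wy":0,"wz":0}
  ]
}}

```text
time_s: 17.25
eef_pos: [533.7, -53.7, 141.8]
ee_rot: [0.0, 0.998, 0.062, 0.0]
force: [0.2, 0.0, 0.3]
grip_width: 0.397
grip_force: 0.0
```

Call:
{"method": "step_arm", "body": {
  "increments": [
    {"dx":0.351,"dy":-0.927,"dz":0,"wx":0,"wy":0,"wz":0},
    {"dx":0.351,"dy":-0.927,"dz":0,"wx":0,"wy":0,"wz":0},
    {"dx":0,"dy":0,"dz":0,"wx":0,"wy":0,"wz":0},
    {"dx":0,"dy":0,"dz":1,"wx":0,"wy":0,"wz":0},
    {"dx":0,"dy":0,"dz":1,"wx":0,"wy":0,"wz":0}
  ]
}}

```text
time_s: 17.75
eef_pos: [545.6, -7.1, 91.5]
ee_rot: [0.0, 0.998, 0.062, 0.001]
force: [0.1, 0.0, -0.6]
grip_width: 0.396
grip_force: 0.0
```

Call:
{"method": "step_arm", "body": {
  "increments": [
    {"dx":0,"dy":0,"dz":0,"wx":0,"wy":0,"wz":0},
    {"dx":0,"dy":0,"dz":0,"wx":0,"wy":0,"wz":0}
  ]
}}

```text
time_s: 17.95
eef_pos: [545.5, -7.1, 92.3]
ee_rot: [0.0, 0.998, 0.061, 0.0]
force: [-0.2, -0.4, 0.3]
grip_width: 0.395
grip_force: 0.0
```

```bash
python3 look.py w9 panel_left_rim; python3 -c "
from h import *
go(545.3,-6.5,35,7)
s=ctrl.sense(); c=eyes.capture('wrist'); hsv=cv2.cvtColor(c['frame'],cv2.COLOR_BGR2HSV)
for r in (100,150,190,215):
    x=np.where((hsv[r,:,0]>18)&(hsv[r,:,0]<32)&(hsv[r,:,1]>150)&(hsv[r,:,2]>150))[0]; x=x[(x>270)&(x<370)]; print(r,x.min() if len(x) else None,x.max() if len(x) else None,len(x))
"
```

```text
panel_left_rim 0.98 [543.9  -5.8  52.3] [317.1 223.6]
17.95 [545.5  -7.1  92.3] 7.001808848666583 [-0.2 -0.4  0.3] 0.3950929567167631
now [546.   -7.1  93.1] psi 7.0 | wz 0.000  dx -0.026 dy -0.026 dz 2.324
100 None None 0
150 309 323 15
190 309 324 16
215 309 324 16
```

Call:
{"method": "step_arm", "body": {
  "increments": [
    {"dx":0,"dy":-0.06,"dz":0.7,"wx":0,"wy":0,"wz":0},
    {"dx":0,"dy":0,"dz":0.7,"wx":0,"wy":0,"wz":0},
    {"dx":0,"dy":0,"dz":0.5,"wx":0,"wy":0,"wz":0},
    {"dx":0,"dy":0,"dz":0.38,"wx":0,"wy":0,"wz":0},
    {"dx":0,"dy":0,"dz":0,"wx":0,"wy":0,"wz":0}
  ]
}}

```text
time_s: 18.6
eef_pos: [544.8, -5.1, 34.0]
ee_rot: [-0.0, 0.998, 0.061, -0.001]
force: [-0.0, 0.5, -1.6]
grip_width: 0.403
grip_force: 0.0
```

Call:
{"method": "step_arm", "body": {
  "increments": [
    {"dx":0,"dy":0,"dz":0,"wx":0,"wy":0,"wz":0},
    {"dx":0,"dy":0,"dz":0,"wx":0,"wy":0,"wz":0},
    {"dx":0,"dy":0,"dz":0,"wx":0,"wy":0,"wz":0},
    {"dx":0,"dy":0,"dz":0,"wx":0,"wy":0,"wz":0}
  ],
  "fingers": 0
}}

```text
time_s: 19.0
eef_pos: [545.7, -5.9, 35.1]
ee_rot: [0.001, 0.998, 0.061, 0.001]
force: [1.8, -4.8, -5.1]
grip_width: 0.123
grip_force: 32.4
```

```bash
python3 arc.py 550.5 -50.5 -.1219 .9925 0 0
```

```text
19.0 [545.7  -5.9  35.1] out 44.9 grip 10.42319678811259 32.35035002231598 [ 1.8 -4.8 -5.1]
theta0 0.7254052803103076 bar z 49.806324416340466
out -0.189 up 0.190
out -0.209 up 0.168
out -0.226 up 0.144
out -0.241 up 0.118
out -0.253 up 0.090
out -0.261 up 0.061
out -0.266 up 0.032
out -0.268 up 0.002
```

Left panel: inward is +dy.

Call:
{"method": "step_arm", "body": {
  "increments": [
    {"dx":0,"dy":0.189,"dz":-0.19,"wx":0,"wy":0,"wz":0},
    {"dx":0,"dy":0.209,"dz":-0.168,"wx":0,"wy":0,"wz":0},
    {"dx":0,"dy":0.226,"dz":-0.144,"wx":0,"wy":0,"wz":0},
    {"dx":0,"dy":0.241,"dz":-0.118,"wx":0,"wy":0,"wz":0},
    {"dx":0,"dy":0,"dz":0,"wx":0,"wy":0,"wz":0}
  ]
}}

```text
time_s: 19.5
eef_pos: [548.3, -25.9, 52.7]
ee_rot: [-0.001, 0.998, 0.061, 0.001]
force: [-3.6, 8.3, 13.0]
grip_width: 0.127
grip_force: 19.0
```

Call:
{"method": "step_arm", "body": {
  "increments": [
    {"dx":0,"dy":0.253,"dz":-0.09,"wx":0,"wy":0,"wz":0},
    {"dx":0,"dy":0.261,"dz":-0.061,"wx":0,"wy":0,"wz":0},
    {"dx":0,"dy":0.266,"dz":-0.032,"wx":0,"wy":0,"wz":0},
    {"dx":0,"dy":0.2,"dz":0,"wx":0,"wy":0,"wz":0},
    {"dx":0,"dy":0,"dz":0,"wx":0,"wy":0,"wz":0}
  ]
}}

```text
time_s: 20.0
eef_pos: [551.4, -51.3, 56.7]
ee_rot: [0.0, 0.998, 0.061, 0.001]
force: [-1.3, 1.3, 7.8]
grip_width: 0.124
grip_force: 33.3
```

Call:
{"method": "step_arm", "body": {
  "increments": [
    {"dx":0,"dy":0.1,"dz":0,"wx":0,"wy":0,"wz":0},
    {"dx":0,"dy":0,"dz":0,"wx":0,"wy":0,"wz":0}
  ]
}}

```text
time_s: 20.2
eef_pos: [551.6, -52.9, 56.7]
ee_rot: [-0.001, 0.998, 0.061, 0.001]
force: [-0.5, 4.8, 9.2]
grip_width: 0.12
grip_force: 33.3
```

Call:
{"method": "step_arm", "body": {
  "increments": [
    {"dx":0,"dy":0.1,"dz":0,"wx":0,"wy":0,"wz":0},
    {"dx":0,"dy":0,"dz":0,"wx":0,"wy":0,"wz":0}
  ]
}}

```text
time_s: 20.4
eef_pos: [551.6, -53.2, 56.7]
ee_rot: [-0.002, 0.998, 0.061, 0.001]
force: [-1.8, 17.3, 11.7]
grip_width: 0.124
grip_force: 33.7
```

Call:
{"method": "step_arm", "body": {
  "increments": [
    {"dx":0,"dy":0.1,"dz":0,"wx":0,"wy":0,"wz":0},
    {"dx":0,"dy":0,"dz":0,"wx":0,"wy":0,"wz":0},
    {"dx":0,"dy":-0.25,"dz":0,"wx":0,"wy":0,"wz":0},
    {"dx":0,"dy":0,"dz":0,"wx":0,"wy":0,"wz":0}
  ]
}}

```text
time_s: 20.8
eef_pos: [551.4, -51.5, 56.8]
ee_rot: [0.0, 0.998, 0.062, 0.001]
force: [-2.7, 2.9, 8.9]
grip_width: 0.122
grip_force: 33.2
```

Call:
{"method": "step_arm", "body": {
  "increments": [
    {"dx":0,"dy":0,"dz":0,"wx":0,"wy":0,"wz":0},
    {"dx":0,"dy":0,"dz":0,"wx":0,"wy":0,"wz":0},
    {"dx":0,"dy":0,"dz":0,"wx":0,"wy":0,"wz":0}
  ],
  "fingers": 34
}}

```text
time_s: 21.1
eef_pos: [550.9, -52.4, 55.0]
ee_rot: [0.0, 0.998, 0.061, 0.0]
force: [0.2, 0.6, 0.6]
grip_width: 0.401
grip_force: 0.0
```

Call:
{"method": "step_arm", "body": {
  "increments": [
    {"dx":0,"dy":0,"dz":-0.8,"wx":0,"wy":0,"wz":0},
    {"dx":0,"dy":0,"dz":-1,"wx":0,"wy":0,"wz":0},
    {"dx":0,"dy":0,"dz":-1,"wx":0,"wy":0,"wz":0},
    {"dx":0,"dy":0,"dz":-0.8,"wx":0,"wy":0,"wz":0},
    {"dx":0,"dy":0,"dz":0,"wx":0,"wy":0,"wz":0}
  ]
}}

```text
time_s: 21.6
eef_pos: [552.1, -52.6, 147.3]
ee_rot: [0.001, 0.998, 0.061, 0.002]
force: [0.6, -0.3, -0.1]
grip_width: 0.39
grip_force: 0.0
```

```bash
python3 look.py w10 panel_left_rim panel_right_rim panel_front_rim; cat >> h.py <<'E'
def findcases(c=None):
    c=c or eyes.capture('top'); hsv=cv2.cvtColor(c['frame'],cv2.COLOR_BGR2HSV)
    m=((hsv[...,1]<70)&(hsv[...,2]>130)).astype(np.uint8); m[:150]=0; m[300:]=0; m[:,:140]=0; m[:,310:]=0
    return [r for r in rects(c,m,34,80)],c
E
python3 -c "
from h import *
r,c=findcases(); [print(v) for v in r]; cv2.imwrite('pics/top1.png',c['frame'])
go(541,131,144,0)"
```

```text
panel_left_rim 0.66 [659.1 176.8   4. ] [88.3 48. ]
panel_right_rim 0.74 [ 578.6 -278.7   70. ] [587.4 207.3]
panel_front_rim 0.7 [ 503.  -176.1   66.4] [445.4 271.1]
21.6 [552.1 -52.6 147.3] 6.997169616988839 [ 0.6 -0.3 -0.1] 0.39041705204187477
[418.9, 207.8, 83.8, 40.0, 9.0]
[439.0, 122.9, 83.8, 39.7, 9.1]
[540.0, 131.6, 83.6, 39.3, -8.6]
[542.7, 242.5, 83.8, 40.0, -11.0]
now [550.4 -52.  143.5] psi 7.0 | wz 1.167  dx -0.375 dy -7.322 dz -0.020
```

The last backing-off may have drawn the left panel back about 1 mm, so I'll press its bar inward once from outside with closed fingers.

Call:
{"method": "step_arm", "body": {
  "increments": [
    {"dx":0,"dy":-0.8,"dz":0,"wx":0,"wy":0,"wz":0},
    {"dx":0,"dy":-0.8,"dz":0,"wx":0,"wy":0,"wz":0},
    {"dx":0,"dy":0,"dz":1,"wx":0,"wy":0,"wz":0},
    {"dx":0,"dy":0,"dz":1,"wx":0,"wy":0,"wz":0},
    {"dx":0,"dy":0,"dz":1,"wx":0,"wy":0,"wz":0}
  ],
  "fingers": 0
}}

```text
time_s: 22.35
eef_pos: [545.6, -12.2, 68.1]
ee_rot: [-0.0, 0.998, 0.061, -0.001]
force: [-0.3, -0.1, -1.3]
grip_width: -0.0
grip_force: 0.0
```

Call:
{"method": "step_arm", "body": {
  "increments": [
    {"dx":0,"dy":0,"dz":0.3,"wx":0,"wy":0,"wz":0},
    {"dx":0,"dy":0,"dz":0,"wx":0,"wy":0,"wz":0},
    {"dx":0,"dy":0.4,"dz":0,"wx":0,"wy":0,"wz":0},
    {"dx":0,"dy":0.3,"dz":0,"wx":0,"wy":0,"wz":0},
    {"dx":0,"dy":0,"dz":0,"wx":0,"wy":0,"wz":0}
  ]
}}

```text
time_s: 22.85
eef_pos: [548.8, -31.2, 63.2]
ee_rot: [0.0, 0.998, 0.06, 0.001]
force: [-0.3, -0.7, 0.1]
grip_width: -0.004
grip_force: 0.0
```

Call:
{"method": "step_arm", "body": {
  "increments": [
    {"dx":0,"dy":0.1,"dz":0,"wx":0,"wy":0,"wz":0},
    {"dx":0,"dy":0,"dz":0,"wx":0,"wy":0,"wz":0}
  ]
}}

```text
time_s: 23.05
eef_pos: [548.6, -32.6, 62.6]
ee_rot: [0.0, 0.998, 0.061, 0.0]
force: [0.4, -0.4, 0.3]
grip_width: -0.002
grip_force: 0.0
```

Call:
{"method": "step_arm", "body": {
  "increments": [
    {"dx":0,"dy":0.1,"dz":0,"wx":0,"wy":0,"wz":0},
    {"dx":0,"dy":0,"dz":0,"wx":0,"wy":0,"wz":0}
  ]
}}

```text
time_s: 23.25
eef_pos: [548.8, -34.9, 62.3]
ee_rot: [0.0, 0.998, 0.061, 0.0]
force: [0.6, 0.1, -0.8]
grip_width: 0.0
grip_force: 0.0
```

Call:
{"method": "step_arm", "body": {
  "increments": [
    {"dx":0,"dy":0.1,"dz":0,"wx":0,"wy":0,"wz":0},
    {"dx":0,"dy":0,"dz":0,"wx":0,"wy":0,"wz":0}
  ]
}}

```text
time_s: 23.45
eef_pos: [549.1, -37.4, 62.3]
ee_rot: [0.0, 0.998, 0.061, 0.0]
force: [0.2, 0.2, 0.1]
grip_width: -0.001
grip_force: 0.0
```

Call:
{"method": "step_arm", "body": {
  "increments": [
    {"dx":0,"dy":0.1,"dz":0.15,"wx":0,"wy":0,"wz":0},
    {"dx":0,"dy":0,"dz":0,"wx":0,"wy":0,"wz":0}
  ]
}}

```text
time_s: 23.65
eef_pos: [550.0, -39.5, 60.7]
ee_rot: [-0.0, 0.998, 0.061, 0.001]
force: [-6.8, 4.0, 20.7]
grip_width: 0.0
grip_force: 10.9
```

Call:
{"method": "step_arm", "body": {
  "increments": [
    {"dx":0,"dy":0.1,"dz":0.15,"wx":0,"wy":0,"wz":0},
    {"dx":0,"dy":0,"dz":0,"wx":0,"wy":0,"wz":0}
  ]
}}

```text
time_s: 23.85
eef_pos: [550.4, -40.1, 59.7]
ee_rot: [-0.001, 0.998, 0.061, 0.001]
force: [-17.9, 16.6, 50.4]
grip_width: 0.005
grip_force: 26.6
```

Call:
{"method": "step_arm", "body": {
  "increments": [
    {"dx":0,"dy":0.1,"dz":0,"wx":0,"wy":0,"wz":0},
    {"dx":0,"dy":0,"dz":0,"wx":0,"wy":0,"wz":0}
  ]
}}

```text
time_s: 24.05
eef_pos: [550.4, -40.7, 59.8]
ee_rot: [-0.003, 0.998, 0.061, 0.001]
force: [-17.9, 28.7, 53.4]
grip_width: 0.0
grip_force: 30.1
```

Call:
{"method": "step_arm", "body": {
  "increments": [
    {"dx":0,"dy":0.1,"dz":0,"wx":0,"wy":0,"wz":0},
    {"dx":0,"dy":0,"dz":0,"wx":0,"wy":0,"wz":0}
  ]
}}

```text
time_s: 24.25
eef_pos: [550.4, -41.2, 59.9]
ee_rot: [-0.004, 0.998, 0.061, 0.001]
force: [-19.6, 39.0, 55.3]
grip_width: 0.002
grip_force: 33.2
```

The bar was pushed firmly (39 N inward) without giving, so the panel is on its stop. Retreat up, then on to the cases: first the one at (540,131.6), yaw −8.6°.

Call:
{"method": "step_arm", "body": {
  "increments": [
    {"dx":0,"dy":-0.3,"dz":-0.3,"wx":0,"wy":0,"wz":0},
    {"dx":0,"dy":-0.3,"dz":-0.8,"wx":0,"wy":0,"wz":0},
    {"dx":0,"dy":0,"dz":-1,"wx":0,"wy":0,"wz":1},
    {"dx":0,"dy":0,"dz":-1,"wx":0,"wy":0,"wz":1},
    {"dx":0,"dy":0,"dz":0,"wx":0,"wy":0,"wz":0.6}
  ],
  "fingers": 60,
  "squeeze": 80
}}

```text
time_s: 24.75
eef_pos: [550.0, -32.6, 135.5]
ee_rot: [0.001, 0.997, -0.077, 0.003]
force: [-0.6, -0.4, 0.1]
grip_width: 0.701
grip_force: 0.0
```

Call:
{"method": "step_arm", "body": {
  "increments": [
    {"dx":0,"dy":0,"dz":0,"wx":0,"wy":0,"wz":0},
    {"dx":0,"dy":0,"dz":0,"wx":0,"wy":0,"wz":0}
  ]
}}

```text
time_s: 24.95
eef_pos: [548.2, -32.2, 131.7]
ee_rot: [-0.0, 0.997, -0.074, -0.001]
force: [0.7, -0.2, 0.0]
grip_width: 0.704
grip_force: 0.0
```

```bash
python3 look.py - panel_left_rim case_a; python3 -c "
from h import *
go(540,131.6,140,-8.6)"
```

```text
case_a 0.93 [429.3 355.3   3.4] [ 11.5 332.7]
case_a 0.81 [439.7 121.4   5.5] [199.4 301.4]
case_a 0.72 [546.2 239.    1.3] [ 67.  228.3]
case_a 0.58 [538.9 133.7  -3. ] [166.7 219.4]
24.95 [548.2 -32.2 131.7] -8.49414097350209 [ 0.7 -0.2  0. ] 0.7037264198512101
now [548.2 -32.2 131.7] psi -8.54 | wz 0.010  dx -1.306 dy -6.431 dz -0.331
```

Call:
{"method": "step_arm", "body": {
  "increments": [
    {"dx":-0.187,"dy":-0.919,"dz":0,"wx":0,"wy":0,"wz":0},
    {"dx":-0.187,"dy":-0.919,"dz":0,"wx":0,"wy":0,"wz":0},
    {"dx":-0.187,"dy":-0.919,"dz":0,"wx":0,"wy":0,"wz":0},
    {"dx":-0.187,"dy":-0.919,"dz":0,"wx":0,"wy":0,"wz":0},
    {"dx":-0.187,"dy":-0.919,"dz":0,"wx":0,"wy":0,"wz":0}
  ]
}}

```text
time_s: 25.6
eef_pos: [542.3, 85.7, 131.9]
ee_rot: [-0.0, 0.997, -0.075, -0.0]
force: [-0.1, 0.1, -0.1]
grip_width: 0.701
grip_force: 0.0
```

Call:
{"method": "step_arm", "body": {
  "increments": [
    {"dx":-0.187,"dy":-0.919,"dz":0,"wx":0,"wy":0,"wz":0},
    {"dx":-0.187,"dy":-0.919,"dz":0,"wx":0,"wy":0,"wz":0},
    {"dx":0,"dy":0,"dz":0.6,"wx":0,"wy":0,"wz":0},
    {"dx":0,"dy":0,"dz":0.6,"wx":0,"wy":0,"wz":0},
    {"dx":0,"dy":0,"dz":0,"wx":0,"wy":0,"wz":0}
  ]
}}

```text
time_s: 26.1
eef_pos: [539.0, 131.7, 100.3]
ee_rot: [0.0, 0.997, -0.075, -0.002]
force: [-0.1, 0.3, -0.3]
grip_width: 0.704
grip_force: 0.0
```

Call:
{"method": "step_arm", "body": {
  "increments": [
    {"dx":0,"dy":0,"dz":0,"wx":0,"wy":0,"wz":0}
  ]
}}

```text
time_s: 26.2
eef_pos: [540.2, 131.5, 102.4]
ee_rot: [0.0, 0.997, -0.075, -0.0]
force: [0.1, 0.3, 0.7]
grip_width: 0.703
grip_force: 0.0
```

```bash
python3 look.py w11 case_a shelf; python3 -c "
from h import *
go(540,131.6,6,-8.6)"
```

```text
case_a 0.92 [421.2 202.9   6.4] [267.8 318.5]
case_a 0.88 [431.6 356.4   1.8] [124.7 325.6]
case_a 0.8 [545.9 238.8   2.6] [203.8 209. ]
case_a 0.8 [539.1 130.4   0.9] [320.2 198.7]
case_a 0.57 [440.4 122.    4.3] [342.9 291.2]
shelf 0.77 [661.8 178.8   0.7] [239.   63.6]
shelf 0.38 [537.8 131.2   0.5] [319.6 200. ]
26.2 [540.2 131.5 102.4] -8.584247865291053 [0.1 0.3 0.7] 0.7030108750479079
now [540.6 131.5 103.1] psi -8.6 | wz -0.000  dx -0.024 dy -0.000 dz 3.883
```

View pics/w11.png

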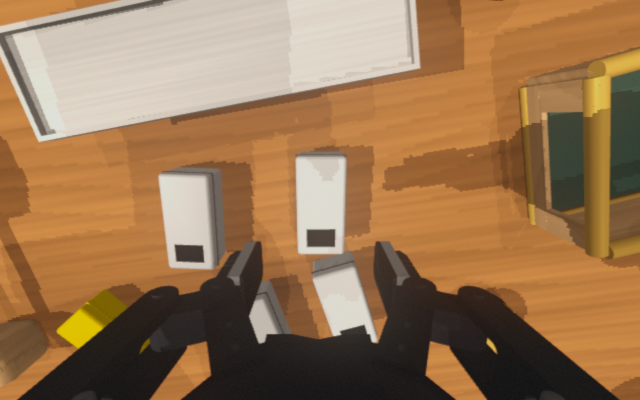

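The chrome case at (321,203), with its dark label at (321,238), is centred between the fingers. The yellow look-alike is at (103,325), well away. Now grasp and lift.

Call:
{"method": "step_arm", "body": {
  "increments": [
    {"dx":0,"dy":0,"dz":0.9,"wx":0,"wy":0,"wz":0},
    {"dx":0,"dy":0,"dz":0.9,"wx":0,"wy":0,"wz":0},
    {"dx":0,"dy":0,"dz":0.9,"wx":0,"wy":0,"wz":0},
    {"dx":0,"dy":0,"dz":0.7,"wx":0,"wy":0,"wz":0},
    {"dx":0,"dy":0,"dz":0.45,"wx":0,"wy":0,"wz":0}
  ]
}}

```text
time_s: 26.85
eef_pos: [540.0, 131.5, 5.3]
ee_rot: [0.0, 0.997, -0.075, -0.0]
force: [0.3, -0.5, 0.4]
grip_width: 0.7
grip_force: 0.0
```

Call:
{"method": "step_arm", "body": {
  "increments": [
    {"dx":0,"dy":0,"dz":0,"wx":0,"wy":0,"wz":0},
    {"dx":0,"dy":0,"dz":0,"wx":0,"wy":0,"wz":0},
    {"dx":0,"dy":0,"dz":0,"wx":0,"wy":0,"wz":0},
    {"dx":0,"dy":0,"dz":0,"wx":0,"wy":0,"wz":0},
    {"dx":0,"dy":0,"dz":0,"wx":0,"wy":0,"wz":0}
  ],
  "fingers": 20
}}

```text
time_s: 27.35
eef_pos: [540.5, 131.6, 6.6]
ee_rot: [-0.0, 0.997, -0.075, 0.001]
force: [-0.6, 0.2, 1.7]
grip_width: 0.445
grip_force: 82.0
```

Call:
{"method": "step_arm", "body": {
  "increments": [
    {"dx":0,"dy":0,"dz":-0.6,"wx":0,"wy":0,"wz":0},
    {"dx":0,"dy":0,"dz":-0.4,"wx":0,"wy":0,"wz":0},
    {"dx":0,"dy":0,"dz":0,"wx":0,"wy":0,"wz":0},
    {"dx":0,"dy":0,"dz":0,"wx":0,"wy":0,"wz":0},
    {"dx":0,"dy":0,"dz":0,"wx":0,"wy":0,"wz":0}
  ]
}}

```text
time_s: 27.85
eef_pos: [539.8, 131.6, 30.5]
ee_rot: [0.0, 0.997, -0.075, -0.0]
force: [0.3, -0.4, -2.0]
grip_width: 0.446
grip_force: 81.7
```

```bash
python3 look.py w12; python3 -c "
from h import *
s=ctrl.sense(); print(s['force'],s['wrist_torque'],s['grip_width']*85,s['grip_force'],s['time_s'])"
```

```text
27.85 [539.8 131.6  30.5] -8.596721746611069 [ 0.3 -0.4 -2. ] 0.4461331403539498
[-0.03662165 -0.33572213 -2.13025968] [-0.04925991  0.00528817 -0.01470461] 38.02884677904867 81.7419683933258 27.9
```

It is light (about 1.5 N), so it goes in the tray at the far-right slot.

Call:
{"method": "step_arm", "body": {
  "increments": [
    {"dx":0,"dy":0,"dz":-0.9,"wx":0,"wy":0,"wz":-0.9},
    {"dx":0,"dy":0,"dz":-0.9,"wx":0,"wy":0,"wz":-0.9},
    {"dx":0,"dy":0,"dz":-0.9,"wx":0,"wy":0,"wz":-0.76},
    {"dx":0,"dy":0,"dz":-0.6,"wx":0,"wy":0,"wz":0},
    {"dx":0,"dy":0,"dz":0,"wx":0,"wy":0,"wz":0}
  ]
}}

```text
time_s: 28.4
eef_pos: [541.0, 131.7, 115.1]
ee_rot: [0.0, 0.998, 0.059, 0.002]
force: [-0.6, -0.3, -1.4]
grip_width: 0.445
grip_force: 81.6
```

```bash
python3 -c "
from h import *
s=ctrl.sense(); print(s['force'],s['grip_width']*85,s['joints'].round(2))
go(572.8,-232.7,112,6.75)"
```

```text
[-0.58594813 -0.2810689  -1.4223281 ] 37.82913757087274 [0.03 0.49 1.55 0.   1.11 1.48]
now [541.  131.7 115.1] psi 6.76 | wz 0.002  dx -0.452 dy 14.624 dz 0.122
```

Call:
{"method": "step_arm", "body": {
  "increments": [
    {"dx":-0.028,"dy":0.914,"dz":0,"wx":0,"wy":0,"wz":0},
    {"dx":-0.028,"dy":0.914,"dz":0,"wx":0,"wy":0,"wz":0},
    {"dx":-0.028,"dy":0.914,"dz":0,"wx":0,"wy":0,"wz":0},
    {"dx":-0.028,"dy":0.914,"dz":0,"wx":0,"wy":0,"wz":0},
    {"dx":-0.028,"dy":0.914,"dz":0,"wx":0,"wy":0,"wz":0}
  ]
}}

```text
time_s: 28.9
eef_pos: [549.6, 16.9, 112.1]
ee_rot: [-0.0, 0.998, 0.059, -0.001]
force: [0.4, 0.3, -1.4]
grip_width: 0.451
grip_force: 81.7
```

Call:
{"method": "step_arm", "body": {
  "increments": [
    {"dx":-0.028,"dy":0.914,"dz":0,"wx":0,"wy":0,"wz":0},
    {"dx":-0.028,"dy":0.914,"dz":0,"wx":0,"wy":0,"wz":0},
    {"dx":-0.028,"dy":0.914,"dz":0,"wx":0,"wy":0,"wz":0},
    {"dx":-0.028,"dy":0.914,"dz":0,"wx":0,"wy":0,"wz":0},
    {"dx":-0.028,"dy":0.914,"dz":0,"wx":0,"wy":0,"wz":0}
  ]
}}

```text
time_s: 29.4
eef_pos: [559.6, -96.9, 112.0]
ee_rot: [-0.001, 0.998, 0.059, -0.001]
force: [0.0, 0.8, -1.4]
grip_width: 0.455
grip_force: 81.7
```

Call:
{"method": "step_arm", "body": {
  "increments": [
    {"dx":-0.028,"dy":0.914,"dz":0,"wx":0,"wy":0,"wz":0},
    {"dx":-0.028,"dy":0.914,"dz":0,"wx":0,"wy":0,"wz":0},
    {"dx":-0.028,"dy":0.914,"dz":0,"wx":0,"wy":0,"wz":0},
    {"dx":-0.028,"dy":0.914,"dz":0,"wx":0,"wy":0,"wz":0},
    {"dx":-0.028,"dy":0.914,"dz":0,"wx":0,"wy":0,"wz":0}
  ]
}}

```text
time_s: 29.9
eef_pos: [569.6, -210.7, 111.9]
ee_rot: [-0.001, 0.998, 0.059, -0.001]
force: [-0.6, -0.1, -1.1]
grip_width: 0.448
grip_force: 81.7
```

Call:
{"method": "step_arm", "body": {
  "increments": [
    {"dx":-0.028,"dy":0.914,"dz":0,"wx":0,"wy":0,"wz":0},
    {"dx":0,"dy":0,"dz":0,"wx":0,"wy":0,"wz":0},
    {"dx":0,"dy":0,"dz":0,"wx":0,"wy":0,"wz":0}
  ]
}}

```text
time_s: 30.2
eef_pos: [571.6, -232.4, 112.1]
ee_rot: [-0.001, 0.998, 0.059, -0.001]
force: [-0.3, 0.3, -0.8]
grip_width: 0.45
grip_force: 81.7
```

```bash
python3 look.py - panel_right_rim panel_front_rim tray; python3 -c "
from h import *
go(572.8,-232.7,17,6.75)"
```

```text
panel_right_rim 0.83 [ 579.2 -277.4   68.3] [381.9 216.9]
tray 0.68 [ 562.2 -166.5    2.2] [249.4 197. ]
30.2 [ 571.6 -232.4  112.1] 6.717251195673594 [-0.3  0.3 -0.8] 0.4503757992003617
now [ 572.1 -231.8  113.3] psi 6.82 | wz 0.011  dx 0.025 dy 0.038 dz 3.852
```

Call:
{"method": "step_arm", "body": {
  "increments": [
    {"dx":0.02,"dy":0.03,"dz":1,"wx":0,"wy":0,"wz":0},
    {"dx":0,"dy":0,"dz":1,"wx":0,"wy":0,"wz":0},
    {"dx":0,"dy":0,"dz":1,"wx":0,"wy":0,"wz":0},
    {"dx":0,"dy":0,"dz":0.5,"wx":0,"wy":0,"wz":0},
    {"dx":0,"dy":0,"dz":0.25,"wx":0,"wy":0,"wz":0}
  ]
}}

```text
time_s: 30.9
eef_pos: [573.5, -233.9, 20.9]
ee_rot: [0.001, 0.998, 0.059, 0.001]
force: [-8.2, -0.4, 29.2]
grip_width: 0.448
grip_force: 84.9
```

Call:
{"method": "step_arm", "body": {
  "increments": [
    {"dx":0,"dy":0,"dz":0.06,"wx":0,"wy":0,"wz":0},
    {"dx":0,"dy":0,"dz":0,"wx":0,"wy":0,"wz":0}
  ]
}}

```text
time_s: 31.1
eef_pos: [574.3, -234.3, 20.8]
ee_rot: [0.002, 0.998, 0.059, 0.002]
force: [-0.3, -0.5, 5.2]
grip_width: 0.448
grip_force: 81.7
```

Call:
{"method": "step_arm", "body": {
  "increments": [
    {"dx":0,"dy":0,"dz":0,"wx":0,"wy":0,"wz":0},
    {"dx":0,"dy":0,"dz":0,"wx":0,"wy":0,"wz":0},
    {"dx":0,"dy":0,"dz":0,"wx":0,"wy":0,"wz":0}
  ],
  "fingers": 47
}}

```text
time_s: 31.4
eef_pos: [573.9, -233.8, 20.0]
ee_rot: [0.001, 0.998, 0.059, 0.002]
force: [0.7, 0.5, 7.3]
grip_width: 0.547
grip_force: 3.0
```

Call:
{"method": "step_arm", "body": {
  "increments": [
    {"dx":0,"dy":0,"dz":-0.7,"wx":0,"wy":0,"wz":0},
    {"dx":0,"dy":0,"dz":-1,"wx":0,"wy":0,"wz":0},
    {"dx":0,"dy":0,"dz":-1,"wx":0,"wy":0,"wz":0},
    {"dx":0,"dy":0,"dz":-1,"wx":0,"wy":0,"wz":0},
    {"dx":0,"dy":0,"dz":-0.6,"wx":0,"wy":0,"wz":0}
  ]
}}

```text
time_s: 31.9
eef_pos: [573.2, -233.6, 128.3]
ee_rot: [0.001, 0.998, 0.059, 0.001]
force: [-0.5, -0.4, -0.7]
grip_width: 0.548
grip_force: 0.0
```

```bash
python3 look.py w13 case_a panel_right_rim; python3 -c "
from h import *
r,c=findcases(); [print(v) for v in r]
r=[v for v in r if abs(v[1]-123)<25 and v[0]<480]
if r: go(r[0][0],r[0][1],130,r[0][4])"
```

```text
case_a 0.58 [ 573.9 -232.9    5.9] [317.9 191.8]
panel_right_rim 0.62 [ 577.9 -284.2   69.5] [383.9 214.8]
31.9 [ 573.2 -233.6  128.3] 6.777014938870372 [-0.5 -0.4 -0.7] 0.5478948736773795
[419.8, 207.8, 82.8, 38.9, 8.7]
[439.0, 122.9, 83.9, 40.4, 9.2]
[542.5, 242.9, 83.3, 39.2, -10.9]
now [ 572.5 -233.2  125.3] psi 6.77 | wz -0.405  dx -2.994 dy -14.915 dz -0.187
```

Call:
{"method": "step_arm", "body": {
  "increments": [
    {"dx":0,"dy":0,"dz":0,"wx":0,"wy":0,"wz":-0.405},
    {"dx":-0.187,"dy":-0.932,"dz":0,"wx":0,"wy":0,"wz":0},
    {"dx":-0.187,"dy":-0.932,"dz":0,"wx":0,"wy":0,"wz":0},
    {"dx":-0.187,"dy":-0.932,"dz":0,"wx":0,"wy":0,"wz":0},
    {"dx":-0.187,"dy":-0.932,"dz":0,"wx":0,"wy":0,"wz":0}
  ],
  "fingers": 60
}}

```text
time_s: 32.6
eef_pos: [538.4, -143.3, 124.4]
ee_rot: [-0.001, 0.997, 0.08, -0.001]
force: [0.0, 1.2, 0.6]
grip_width: 0.702
grip_force: 0.0
```

Call:
{"method": "step_arm", "body": {
  "increments": [
    {"dx":-0.187,"dy":-0.932,"dz":0,"wx":0,"wy":0,"wz":0},
    {"dx":-0.187,"dy":-0.932,"dz":0,"wx":0,"wy":0,"wz":0},
    {"dx":-0.187,"dy":-0.932,"dz":0,"wx":0,"wy":0,"wz":0},
    {"dx":-0.187,"dy":-0.932,"dz":0,"wx":0,"wy":0,"wz":0},
    {"dx":-0.187,"dy":-0.932,"dz":0,"wx":0,"wy":0,"wz":0}
  ]
}}

```text
time_s: 33.1
eef_pos: [496.6, -32.1, 124.6]
ee_rot: [-0.0, 0.997, 0.08, -0.001]
force: [-0.3, 1.0, 0.2]
grip_width: 0.703
grip_force: 0.0
```

Call:
{"method": "step_arm", "body": {
  "increments": [
    {"dx":-0.187,"dy":-0.932,"dz":0,"wx":0,"wy":0,"wz":0},
    {"dx":-0.187,"dy":-0.932,"dz":0,"wx":0,"wy":0,"wz":0},
    {"dx":-0.187,"dy":-0.932,"dz":0,"wx":0,"wy":0,"wz":0},
    {"dx":-0.187,"dy":-0.932,"dz":0,"wx":0,"wy":0,"wz":0},
    {"dx":-0.187,"dy":-0.932,"dz":0,"wx":0,"wy":0,"wz":0}
  ]
}}

```text
time_s: 33.6
eef_pos: [454.9, 79.0, 124.7]
ee_rot: [-0.0, 0.997, 0.08, -0.001]
force: [-0.1, -0.4, 0.5]
grip_width: 0.704
grip_force: 0.0
```

Call:
{"method": "step_arm", "body": {
  "increments": [
    {"dx":-0.187,"dy":-0.932,"dz":0,"wx":0,"wy":0,"wz":0},
    {"dx":-0.187,"dy":-0.932,"dz":0,"wx":0,"wy":0,"wz":0},
    {"dx":0,"dy":0,"dz":0,"wx":0,"wy":0,"wz":0},
    {"dx":0,"dy":0,"dz":0,"wx":0,"wy":0,"wz":0}
  ]
}}

```text
time_s: 34.0
eef_pos: [439.0, 122.6, 125.1]
ee_rot: [0.0, 0.997, 0.081, -0.001]
force: [0.3, 0.4, 0.5]
grip_width: 0.701
grip_force: 0.0
```

```bash
cat >> h.py <<'E'
def wcases(hi=34):
    "light blobs in the wrist view laid on z=hi"
    s=ctrl.sense(); c=eyes.capture('wrist'); hsv=cv2.cvtColor(c['frame'],cv2.COLOR_BGR2HSV)
    m=((hsv[...,1]<60)&(hsv[...,2]>135)).astype(np.uint8)
    m=cv2.morphologyEx(m,cv2.MORPH_OPEN,np.ones((5,5)))
    out=[]
    for k in cv2.findContours(m,cv2.RETR_EXTERNAL,cv2.CHAIN_APPROX_NONE)[0]:
        if cv2.contourArea(k)<800: continue
        P=np.array([pix2plane(c,p[0],hi,s)[:2] for p in k],np.float32)
        (x,y),(w,h),a=cv2.minAreaRect(P)
        if w<h: w,h,a=h,w,a+90
        out.append([round(float(v),1) for v in (x,y,w,h,(a+90)%180-90)])
    return out,c,s
E
python3 -c "
from h import *
r,c,s=wcases(); [print(v) for v in r]; cv2.imwrite('pics/w14.png',c['frame'])
go(439,122.9,6,9.2)"; python3 look.py - case_a
```

```text
[421.2, 205.9, 83.6, 39.3, 8.6]
[441.0, 121.8, 83.4, 39.5, 8.7]
[543.2, 241.0, 82.3, 39.0, -10.8]
now [439.2 122.2 125.3] psi 9.19 | wz -0.001  dx -0.005 dy -0.027 dz 4.771
case_a 0.78 [420.4 204.4   6.8] [233.6 198.5]
case_a 0.66 [439.3 118.8   3.2] [322.2 192.7]
case_a 0.64 [542.2 238.7  -0.8] [207.8  60.1]
case_a 0.59 [432.4 356.3   2.1] [ 78.8 161.5]
case_a 0.38 [552.7 -55.9  71.7] [604.6  99.3]
34.05 [439.2 122.2 125.3] 9.194702503539753 [0.2 0.1 0.1] 0.7005344358067424
```

Call:
{"method": "step_arm", "body": {
  "increments": [
    {"dx":0.04,"dy":0,"dz":1,"wx":0,"wy":0,"wz":0},
    {"dx":0,"dy":0,"dz":1,"wx":0,"wy":0,"wz":0},
    {"dx":0,"dy":0,"dz":1,"wx":0,"wy":0,"wz":0},
    {"dx":0,"dy":0,"dz":0.9,"wx":0,"wy":0,"wz":0},
    {"dx":0,"dy":0,"dz":0.6,"wx":0,"wy":0,"wz":0}
  ]
}}

```text
time_s: 34.65
eef_pos: [439.9, 122.1, 11.7]
ee_rot: [-0.0, 0.997, 0.08, -0.001]
force: [1.0, -0.1, -0.1]
grip_width: 0.702
grip_force: 0.0
```

Call:
{"method": "step_arm", "body": {
  "increments": [
    {"dx":0,"dy":0,"dz":0.25,"wx":0,"wy":0,"wz":0},
    {"dx":0,"dy":0,"dz":0,"wx":0,"wy":0,"wz":0}
  ]
}}

```text
time_s: 34.85
eef_pos: [440.1, 122.4, 6.6]
ee_rot: [-0.0, 0.997, 0.08, -0.001]
force: [-0.5, -0.7, -0.1]
grip_width: 0.703
grip_force: 0.0
```

Call:
{"method": "step_arm", "body": {
  "increments": [
    {"dx":0,"dy":0,"dz":0,"wx":0,"wy":0,"wz":0},
    {"dx":0,"dy":0,"dz":0,"wx":0,"wy":0,"wz":0},
    {"dx":0,"dy":0,"dz":0,"wx":0,"wy":0,"wz":0},
    {"dx":0,"dy":0,"dz":0,"wx":0,"wy":0,"wz":0},
    {"dx":0,"dy":0,"dz":0,"wx":0,"wy":0,"wz":0}
  ],
  "fingers": 20
}}

```text
time_s: 35.35
eef_pos: [441.0, 122.5, 8.3]
ee_rot: [0.0, 0.997, 0.08, 0.001]
force: [-2.2, -2.0, 5.4]
grip_width: 0.448
grip_force: 82.1
```

Call:
{"method": "step_arm", "body": {
  "increments": [
    {"dx":0,"dy":0,"dz":-0.6,"wx":0,"wy":0,"wz":0},
    {"dx":0,"dy":0,"dz":-0.4,"wx":0,"wy":0,"wz":0},
    {"dx":0,"dy":0,"dz":0,"wx":0,"wy":0,"wz":0},
    {"dx":0,"dy":0,"dz":0,"wx":0,"wy":0,"wz":0},
    {"dx":0,"dy":0,"dz":0,"wx":0,"wy":0,"wz":0}
  ]
}}

```text
time_s: 35.85
eef_pos: [439.9, 122.8, 31.6]
ee_rot: [-0.0, 0.997, 0.08, -0.0]
force: [0.7, 0.2, -6.1]
grip_width: 0.444
grip_force: 82.7
```

Call:
{"method": "step_arm", "body": {
  "increments": [
    {"dx":0,"dy":0,"dz":0,"wx":0,"wy":0,"wz":0}
  ]
}}

```text
time_s: 35.95
eef_pos: [440.0, 122.8, 31.6]
ee_rot: [-0.0, 0.997, 0.08, -0.0]
force: [-0.2, -0.6, -5.6]
grip_width: 0.446
grip_force: 82.7
```

It is heavy (~5.8 N), so it goes on the shelf. The tips reach the case's underside, which would land them on the shelf lip. I'll set it down and regrasp 8 mm higher.

Call:
{"method": "step_arm", "body": {
  "increments": [
    {"dx":0,"dy":0,"dz":0.6,"wx":0,"wy":0,"wz":0},
    {"dx":0,"dy":0,"dz":0.33,"wx":0,"wy":0,"wz":0},
    {"dx":0,"dy":0,"dz":0,"wx":0,"wy":0,"wz":0}
  ]
}}

```text
time_s: 36.25
eef_pos: [440.1, 122.8, 8.6]
ee_rot: [-0.0, 0.997, 0.08, -0.001]
force: [0.2, -0.8, -5.8]
grip_width: 0.451
grip_force: 82.6
```

Call:
{"method": "step_arm", "body": {
  "increments": [
    {"dx":0,"dy":0,"dz":0,"wx":0,"wy":0,"wz":0},
    {"dx":0,"dy":0,"dz":0,"wx":0,"wy":0,"wz":0},
    {"dx":0,"dy":0,"dz":-0.3,"wx":0,"wy":0,"wz":0},
    {"dx":0,"dy":0,"dz":0,"wx":0,"wy":0,"wz":0}
  ],
  "fingers": 55
}}

```text
time_s: 36.65
eef_pos: [441.0, 122.8, 17.4]
ee_rot: [0.0, 0.997, 0.08, 0.001]
force: [-0.9, -0.4, -0.2]
grip_width: 0.647
grip_force: 0.0
```

```bash
python3 -c "
from h import *
go(440.3,122.5,16,9.2); print(ctrl.sense()['force'])"
```

```text
now [441.  122.8  17.4] psi 9.19 | wz -0.001  dx -0.030 dy 0.008 dz 0.054
[-0.86523281 -0.36045239 -0.16277654]
```

Call:
{"method": "step_arm", "body": {
  "increments": [
    {"dx":0,"dy":0,"dz":0,"wx":0,"wy":0,"wz":0},
    {"dx":0,"dy":0,"dz":0,"wx":0,"wy":0,"wz":0},
    {"dx":0,"dy":0,"dz":0,"wx":0,"wy":0,"wz":0},
    {"dx":0,"dy":0,"dz":0,"wx":0,"wy":0,"wz":0},
    {"dx":0,"dy":0,"dz":0,"wx":0,"wy":0,"wz":0}
  ],
  "fingers": 20,
  "squeeze": 100
}}

```text
time_s: 37.15
eef_pos: [440.5, 122.8, 17.3]
ee_rot: [0.0, 0.997, 0.08, 0.0]
force: [-3.9, 0.4, 13.6]
grip_width: 0.431
grip_force: 99.8
```

Call:
{"method": "step_arm", "body": {
  "increments": [
    {"dx":0,"dy":0,"dz":-0.6,"wx":0,"wy":0,"wz":0},
    {"dx":0,"dy":0,"dz":-1,"wx":0,"wy":0,"wz":0},
    {"dx":0,"dy":0,"dz":-1,"wx":0,"wy":0,"wz":0},
    {"dx":0,"dy":0,"dz":-1,"wx":0,"wy":0,"wz":0},
    {"dx":0,"dy":0,"dz":-0.8,"wx":0,"wy":0,"wz":0}
  ]
}}

```text
time_s: 37.65
eef_pos: [439.8, 122.8, 127.0]
ee_rot: [-0.0, 0.997, 0.08, -0.0]
force: [1.3, 0.0, -6.5]
grip_width: 0.43
grip_force: 103.3
```

```bash
python3 -c "
from h import *
c=eyes.capture('wrist'); a=np.radians(-8.584)
q=Rn.from_matrix([[np.cos(a),np.sin(a),0],[np.sin(a),-np.cos(a),0],[0,0,-1]]).as_quat()
s=dict(eef_pos=[540.2,131.5,102.4],ee_rot=[q[3],q[0],q[1],q[2]])
P=[pix2plane(c,p,70,s) for p in ((40,139),(419,68))]; print(P, np.linalg.norm(P[0]-P[1]))
d=(P[0]-P[1])[:2]; y=np.degrees(np.arctan2(-d[0],d[1])); n=np.array([np.cos(np.radians(y)),np.sin(np.radians(y))])
print('yaw',y,'center',(P[0]+P[1])[:2]/2+32*n)
c=eyes.capture('top'); 
for z in (70,65): print(rects(c,cases(c),z,2000))
s=ctrl.sense(); print(s['eef_pos'],s['force'],s['grip_width']*85)
"
```

```text
[array([624.7298973 , 297.37332685,  70.        ]), array([630.21017431,  58.34976899,  70.        ])] 239.0863748663169
yaw 1.3134343008343836 center [659.4616282  178.59504377]
[[615.6, -645.0, 142.6, 141.3, -44.2]]
[[616.5, -647.9, 143.2, 141.9, -44.2]]
[441.0380327  122.8209179  127.74173557] [-0.78260926 -0.64122762 -6.38773691] 36.450928824765626
```

Call:
{"method": "step_arm", "body": {
  "increments": [
    {"dx":0,"dy":0,"dz":0,"wx":0,"wy":0,"wz":-0.98},
    {"dx":0,"dy":0,"dz":0,"wx":0,"wy":0,"wz":-0.98},
    {"dx":0,"dy":0,"dz":0,"wx":0,"wy":0,"wz":-0.98},
    {"dx":0,"dy":0,"dz":0,"wx":0,"wy":0,"wz":-0.98},
    {"dx":0,"dy":0,"dz":0,"wx":0,"wy":0,"wz":-0.98}
  ]
}}

```text
time_s: 38.25
eef_pos: [439.3, 122.7, 124.4]
ee_rot: [-0.001, 0.943, 0.332, -0.002]
force: [-0.0, 0.5, -5.7]
grip_width: 0.43
grip_force: 103.3
```

Call:
{"method": "step_arm", "body": {
  "increments": [
    {"dx":0,"dy":0,"dz":0,"wx":0,"wy":0,"wz":-0.98},
    {"dx":0,"dy":0,"dz":0,"wx":0,"wy":0,"wz":-0.98},
    {"dx":0,"dy":0,"dz":0,"wx":0,"wy":0,"wz":-0.98},
    {"dx":0,"dy":0,"dz":0,"wx":0,"wy":0,"wz":-0.98},
    {"dx":0,"dy":0,"dz":0,"wx":0,"wy":0,"wz":-0.98}
  ]
}}

```text
time_s: 38.75
eef_pos: [439.3, 122.7, 124.4]
ee_rot: [-0.001, 0.828, 0.561, -0.001]
force: [0.1, 0.0, -5.8]
grip_width: 0.429
grip_force: 103.2
```

Call:
{"method": "step_arm", "body": {
  "increments": [
    {"dx":0,"dy":0,"dz":0,"wx":0,"wy":0,"wz":-0.98},
    {"dx":0,"dy":0,"dz":0,"wx":0,"wy":0,"wz":-0.98},
    {"dx":0,"dy":0,"dz":0,"wx":0,"wy":0,"wz":-0.98},
    {"dx":0,"dy":0,"dz":0,"wx":0,"wy":0,"wz":-0.98},
    {"dx":0,"dy":0,"dz":0,"wx":0,"wy":0,"wz":0}
  ]
}}

```text
time_s: 39.25
eef_pos: [439.4, 122.7, 124.6]
ee_rot: [-0.001, 0.697, 0.717, -0.001]
force: [-0.2, 0.7, -5.3]
grip_width: 0.428
grip_force: 103.2
```

```bash
python3 -c "
from h import *
s=ctrl.sense(); print(s['force'],s['grip_width']*85,s['joints'].round(2))
go(657,239.3,120,91.4)"
```

```text
[-0.16254529  0.70091747 -5.33395926] 36.41966897980356 [ 0.01  0.28  1.83  0.    1.04 -0.01]
now [439.4 122.7 124.6] psi 91.56 | wz 0.027  dx 4.448 dy 8.817 dz 0.185
```

Call:
{"method": "step_arm", "body": {
  "increments": [
    {"dx":0.445,"dy":0.88,"dz":0,"wx":0,"wy":0,"wz":0.027},
    {"dx":0.445,"dy":0.88,"dz":0,"wx":0,"wy":0,"wz":0},
    {"dx":0.445,"dy":0.88,"dz":0,"wx":0,"wy":0,"wz":0},
    {"dx":0.445,"dy":0.88,"dz":0,"wx":0,"wy":0,"wz":0},
    {"dx":0.445,"dy":0.88,"dz":0,"wx":0,"wy":0,"wz":0}
  ]
}}

```text
time_s: 39.75
eef_pos: [549.1, 181.5, 124.6]
ee_rot: [-0.001, 0.7, 0.714, -0.001]
force: [-0.3, -0.2, -5.9]
grip_width: 0.431
grip_force: 103.3
```

Call:
{"method": "step_arm", "body": {
  "increments": [
    {"dx":0.445,"dy":0.88,"dz":0,"wx":0,"wy":0,"wz":0},
    {"dx":0.445,"dy":0.88,"dz":0,"wx":0,"wy":0,"wz":0},
    {"dx":0.445,"dy":0.88,"dz":0,"wx":0,"wy":0,"wz":0},
    {"dx":0.445,"dy":0.88,"dz":0,"wx":0,"wy":0,"wz":0},
    {"dx":0.445,"dy":0.88,"dz":0,"wx":0,"wy":0,"wz":0}
  ]
}}

```text
time_s: 40.25
eef_pos: [657.7, 239.6, 124.1]
ee_rot: [-0.001, 0.7, 0.714, -0.001]
force: [1.0, 0.0, -5.5]
grip_width: 0.428
grip_force: 103.3
```

Call:
{"method": "step_arm", "body": {
  "increments": [
    {"dx":0,"dy":0,"dz":0,"wx":0,"wy":0,"wz":0},
    {"dx":0,"dy":0,"dz":0,"wx":0,"wy":0,"wz":0}
  ]
}}

```text
time_s: 40.45
eef_pos: [656.9, 239.2, 124.0]
ee_rot: [-0.001, 0.699, 0.715, -0.001]
force: [-1.1, 0.3, -5.9]
grip_width: 0.43
grip_force: 103.7
```

```bash
python3 look.py w15 shelf; python3 -c "
from h import *
go(657,239.3,90,91.4)"
```

```text
40.45 [656.9 239.2 124. ] 91.24469879311553 [-1.1  0.3 -5.9] 0.4303328005667639
now [656.8 238.9 125.3] psi 91.27 | wz -0.021  dx 0.015 dy 0.007 dz 1.410
```

View pics/w15.png

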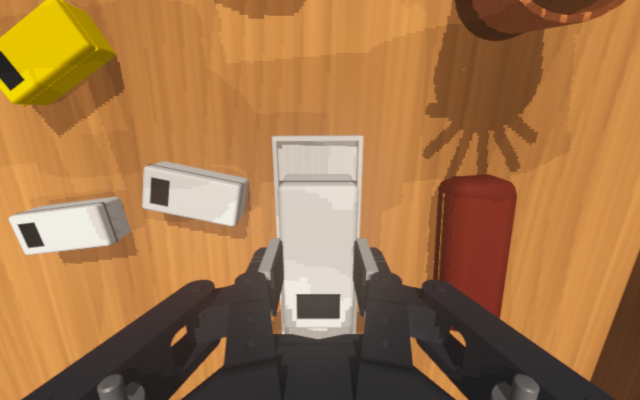

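The held case at (318,240) is centred over the shelf deck (columns 278–359), clear of the far lip at row 140. Lower it.

Call:
{"method": "step_arm", "body": {
  "increments": [
    {"dx":0,"dy":0,"dz":0.6,"wx":0,"wy":0,"wz":0},
    {"dx":0,"dy":0,"dz":0.6,"wx":0,"wy":0,"wz":0},
    {"dx":0,"dy":0,"dz":0.36,"wx":0,"wy":0,"wz":0},
    {"dx":0,"dy":0,"dz":0,"wx":0,"wy":0,"wz":0}
  ]
}}

```text
time_s: 40.95
eef_pos: [656.4, 239.0, 84.7]
ee_rot: [-0.001, 0.699, 0.715, -0.002]
force: [-0.6, 0.4, -5.6]
grip_width: 0.433
grip_force: 103.6
```

Call:
{"method": "step_arm", "body": {
  "increments": [
    {"dx":0,"dy":0,"dz":0.08,"wx":0,"wy":0,"wz":0},
    {"dx":0,"dy":0,"dz":0,"wx":0,"wy":0,"wz":0}
  ]
}}

```text
time_s: 41.15
eef_pos: [657.7, 239.3, 85.6]
ee_rot: [0.0, 0.699, 0.715, 0.0]
force: [-1.2, -0.5, -5.2]
grip_width: 0.428
grip_force: 103.6
```

Call:
{"method": "step_arm", "body": {
  "increments": [
    {"dx":0,"dy":0,"dz":0.06,"wx":0,"wy":0,"wz":0},
    {"dx":0,"dy":0,"dz":0,"wx":0,"wy":0,"wz":0}
  ]
}}

```text
time_s: 41.35
eef_pos: [657.6, 239.3, 83.9]
ee_rot: [0.0, 0.699, 0.715, 0.0]
force: [0.4, -0.4, -5.5]
grip_width: 0.43
grip_force: 103.6
```

Call:
{"method": "step_arm", "body": {
  "increments": [
    {"dx":0,"dy":0,"dz":0.06,"wx":0,"wy":0,"wz":0},
    {"dx":0,"dy":0,"dz":0,"wx":0,"wy":0,"wz":0}
  ]
}}

```text
time_s: 41.55
eef_pos: [657.7, 239.3, 82.4]
ee_rot: [0.0, 0.699, 0.715, 0.0]
force: [0.6, -0.8, -4.8]
grip_width: 0.431
grip_force: 103.7
```

Call:
{"method": "step_arm", "body": {
  "increments": [
    {"dx":0,"dy":0,"dz":0.06,"wx":0,"wy":0,"wz":0},
    {"dx":0,"dy":0,"dz":0,"wx":0,"wy":0,"wz":0}
  ]
}}

```text
time_s: 41.75
eef_pos: [657.7, 239.3, 82.4]
ee_rot: [0.0, 0.699, 0.715, 0.0]
force: [-4.5, -1.4, 5.4]
grip_width: 0.43
grip_force: 104.9
```

Call:
{"method": "step_arm", "body": {
  "increments": [
    {"dx":0,"dy":0,"dz":0,"wx":0,"wy":0,"wz":0},
    {"dx":0,"dy":0,"dz":0,"wx":0,"wy":0,"wz":0},
    {"dx":0,"dy":0,"dz":0,"wx":0,"wy":0,"wz":0},
    {"dx":0,"dy":0,"dz":0,"wx":0,"wy":0,"wz":0}
  ],
  "fingers": 52
}}

```text
time_s: 42.15
eef_pos: [657.7, 239.3, 80.9]
ee_rot: [0.0, 0.699, 0.715, 0.0]
force: [0.4, -0.4, -0.4]
grip_width: 0.61
grip_force: 0.0
```

Call:
{"method": "step_arm", "body": {
  "increments": [
    {"dx":0,"dy":0,"dz":-0.6,"wx":0,"wy":0,"wz":0},
    {"dx":0,"dy":0,"dz":-1,"wx":0,"wy":0,"wz":0},
    {"dx":0,"dy":0,"dz":-1,"wx":0,"wy":0,"wz":0},
    {"dx":0,"dy":-1,"dz":0,"wx":0,"wy":0,"wz":0},
    {"dx":0,"dy":-1,"dz":0,"wx":0,"wy":0,"wz":0}
  ]
}}

```text
time_s: 42.65
eef_pos: [607.6, 238.0, 147.6]
ee_rot: [0.001, 0.699, 0.715, 0.001]
force: [0.1, -0.1, -0.4]
grip_width: 0.609
grip_force: 0.0
```

Call:
{"method": "step_arm", "body": {
  "increments": [
    {"dx":0,"dy":-1,"dz":0,"wx":0,"wy":0,"wz":0},
    {"dx":0,"dy":-1,"dz":0,"wx":0,"wy":0,"wz":0},
    {"dx":0,"dy":0,"dz":0,"wx":0,"wy":0,"wz":1},
    {"dx":0,"dy":0,"dz":0,"wx":0,"wy":0,"wz":1},
    {"dx":0,"dy":0,"dz":0,"wx":0,"wy":0,"wz":1}
  ]
}}

```text
time_s: 43.15
eef_pos: [557.8, 237.0, 147.3]
ee_rot: [0.0, 0.803, 0.596, 0.001]
force: [-0.5, 0.3, -0.0]
grip_width: 0.61
grip_force: 0.0
```

Call:
{"method": "step_arm", "body": {
  "increments": [
    {"dx":0,"dy":0,"dz":0,"wx":0,"wy":0,"wz":1},
    {"dx":0,"dy":0,"dz":0,"wx":0,"wy":0,"wz":1},
    {"dx":0,"dy":0,"dz":0,"wx":0,"wy":0,"wz":1},
    {"dx":0,"dy":0,"dz":0,"wx":0,"wy":0,"wz":1},
    {"dx":0,"dy":0,"dz":0,"wx":0,"wy":0,"wz":1}
  ],
  "fingers": 60
}}

```text
time_s: 43.65
eef_pos: [557.9, 237.0, 147.1]
ee_rot: [0.0, 0.93, 0.367, 0.001]
force: [0.4, -1.3, -0.7]
grip_width: 0.706
grip_force: 0.0
```

Call:
{"method": "step_arm", "body": {
  "increments": [
    {"dx":0,"dy":0,"dz":0,"wx":0,"wy":0,"wz":1},
    {"dx":0,"dy":0,"dz":0,"wx":0,"wy":0,"wz":1},
    {"dx":0,"dy":0,"dz":0,"wx":0,"wy":0,"wz":1},
    {"dx":0,"dy":0,"dz":0,"wx":0,"wy":0,"wz":1},
    {"dx":0,"dy":0,"dz":0,"wx":0,"wy":0,"wz":1}
  ]
}}

```text
time_s: 44.15
eef_pos: [557.9, 237.0, 147.1]
ee_rot: [-0.0, 0.993, 0.114, 0.001]
force: [0.1, -0.6, -0.4]
grip_width: 0.701
grip_force: 0.0
```

Call:
{"method": "step_arm", "body": {
  "increments": [
    {"dx":0,"dy":0,"dz":0,"wx":0,"wy":0,"wz":1},
    {"dx":0,"dy":0,"dz":0,"wx":0,"wy":0,"wz":1},
    {"dx":0,"dy":0,"dz":0,"wx":0,"wy":0,"wz":1},
    {"dx":0,"dy":0,"dz":0,"wx":0,"wy":0,"wz":1},
    {"dx":0,"dy":0,"dz":0,"wx":0,"wy":0,"wz":0}
  ]
}}

```text
time_s: 44.65
eef_pos: [557.9, 237.0, 147.0]
ee_rot: [-0.0, 0.996, -0.093, 0.001]
force: [-1.0, 0.4, 0.8]
grip_width: 0.702
grip_force: 0.0
```

```bash
python3 -c "
from h import *
r,c,s=wcases(); [print(v) for v in r]; cv2.imwrite('pics/w16.png',c['frame'])
r,c=findcases(); print(r)
go(542.9,242,14.5,-10.8); print(ctrl.sense()['time_s'])"; python3 look.py - case_a
```

```text
[427.5, 209.4, 72.7, 35.5, 8.7]
[544.7, 241.2, 83.2, 39.3, -11.0]
[663.3, 172.0, 278.3, 74.2, -88.3]
[[418.9, 207.3, 84.0, 40.3, 8.1], [530.2, 232.4, 59.4, 21.5, 2.4]]
now [557.8 237.  146.6] psi -10.49 | wz 0.052  dx -0.622 dy -0.087 dz 5.283
44.75
case_a 0.92 [421.7 204.8   8.4] [366.6 293.8]
case_a 0.88 [659.7 237.9  70. ] [292.9  77.3]
case_a 0.86 [433.9 354.7  -0.8] [242.4 300.2]
case_a 0.75 [543.3 237.2   2.8] [321.  199.8]
44.75 [557.8 237.  146.6] -10.487967817961735 [-0.  -0.3  0.6] 0.7064214826356779
```

Call:
{"method": "step_arm", "body": {
  "increments": [
    {"dx":-0.58,"dy":-0.08,"dz":0.5,"wx":0,"wy":0,"wz":0.06},
    {"dx":0,"dy":0,"dz":1,"wx":0,"wy":0,"wz":0},
    {"dx":0,"dy":0,"dz":1,"wx":0,"wy":0,"wz":0},
    {"dx":0,"dy":0,"dz":1,"wx":0,"wy":0,"wz":0},
    {"dx":0,"dy":0,"dz":0.9,"wx":0,"wy":0,"wz":0}
  ]
}}

```text
time_s: 45.35
eef_pos: [543.6, 241.5, 34.9]
ee_rot: [0.0, 0.995, -0.095, -0.0]
force: [0.8, 0.2, 0.3]
grip_width: 0.705
grip_force: 0.0
```

Call:
{"method": "step_arm", "body": {
  "increments": [
    {"dx":0,"dy":0,"dz":0.6,"wx":0,"wy":0,"wz":0},
    {"dx":0,"dy":0,"dz":0.26,"wx":0,"wy":0,"wz":0},
    {"dx":0,"dy":0,"dz":0,"wx":0,"wy":0,"wz":0}
  ]
}}

```text
time_s: 45.65
eef_pos: [543.6, 241.5, 14.0]
ee_rot: [0.0, 0.995, -0.096, -0.0]
force: [-0.7, 0.3, 0.3]
grip_width: 0.702
grip_force: 0.0
```

Call:
{"method": "step_arm", "body": {
  "increments": [
    {"dx":0,"dy":0,"dz":0,"wx":0,"wy":0,"wz":0},
    {"dx":0,"dy":0,"dz":0,"wx":0,"wy":0,"wz":0},
    {"dx":0,"dy":0,"dz":0,"wx":0,"wy":0,"wz":0},
    {"dx":0,"dy":0,"dz":0,"wx":0,"wy":0,"wz":0},
    {"dx":0,"dy":0,"dz":0,"wx":0,"wy":0,"wz":0}
  ],
  "fingers": 20
}}

```text
time_s: 46.15
eef_pos: [544.5, 241.7, 16.1]
ee_rot: [-0.0, 0.995, -0.096, 0.001]
force: [-2.1, 0.0, 6.2]
grip_width: 0.434
grip_force: 101.1
```

Call:
{"method": "step_arm", "body": {
  "increments": [
    {"dx":0,"dy":0,"dz":-0.6,"wx":0,"wy":0,"wz":0},
    {"dx":0,"dy":0,"dz":-0.6,"wx":0,"wy":0,"wz":0},
    {"dx":0,"dy":0,"dz":0,"wx":0,"wy":0,"wz":0},
    {"dx":0,"dy":0,"dz":0,"wx":0,"wy":0,"wz":0},
    {"dx":0,"dy":0,"dz":0,"wx":0,"wy":0,"wz":0}
  ]
}}

```text
time_s: 46.65
eef_pos: [543.4, 241.5, 43.9]
ee_rot: [0.0, 0.995, -0.096, -0.0]
force: [1.1, 0.3, -2.1]
grip_width: 0.435
grip_force: 100.4
```

Call:
{"method": "step_arm", "body": {
  "increments": [
    {"dx":0,"dy":0,"dz":0,"wx":0,"wy":0,"wz":0}
  ]
}}

```text
time_s: 46.75
eef_pos: [543.4, 241.5, 43.7]
ee_rot: [0.0, 0.995, -0.096, -0.001]
force: [0.4, -0.5, -1.5]
grip_width: 0.431
grip_force: 100.4
```

It is light (~1.5 N), so it goes in the tray's middle slot.

Call:
{"method": "step_arm", "body": {
  "increments": [
    {"dx":0,"dy":0,"dz":-1,"wx":0,"wy":0,"wz":-0.977},
    {"dx":0,"dy":0,"dz":-1,"wx":0,"wy":0,"wz":-0.977},
    {"dx":0,"dy":0,"dz":-1,"wx":0,"wy":0,"wz":-0.977},
    {"dx":0,"dy":0,"dz":-0.1,"wx":0,"wy":0,"wz":0},
    {"dx":0,"dy":0,"dz":0,"wx":0,"wy":0,"wz":0}
  ]
}}

```text
time_s: 47.25
eef_pos: [543.6, 241.5, 121.3]
ee_rot: [0.0, 0.998, 0.056, -0.0]
force: [-0.7, -0.6, -2.2]
grip_width: 0.434
grip_force: 100.7
```

```bash
python3 -c "
from h import *
go(565.5,-167.2,120,6.75)"
```

```text
now [543.6 241.5 121.3] psi 6.44 | wz -0.052  dx -1.050 dy 16.337 dz 0.052
```

Call:
{"method": "step_arm", "body": {
  "increments": [
    {"dx":-0.058,"dy":0.908,"dz":0,"wx":0,"wy":0,"wz":-0.052},
    {"dx":-0.058,"dy":0.908,"dz":0,"wx":0,"wy":0,"wz":0},
    {"dx":-0.058,"dy":0.908,"dz":0,"wx":0,"wy":0,"wz":0},
    {"dx":-0.058,"dy":0.908,"dz":0,"wx":0,"wy":0,"wz":0},
    {"dx":-0.058,"dy":0.908,"dz":0,"wx":0,"wy":0,"wz":0}
  ]
}}

```text
time_s: 47.75
eef_pos: [549.1, 127.0, 119.8]
ee_rot: [-0.0, 0.998, 0.059, -0.002]
force: [-0.0, -0.3, -1.7]
grip_width: 0.433
grip_force: 100.7
```

Call:
{"method": "step_arm", "body": {
  "increments": [
    {"dx":-0.058,"dy":0.908,"dz":0,"wx":0,"wy":0,"wz":0},
    {"dx":-0.058,"dy":0.908,"dz":0,"wx":0,"wy":0,"wz":0},
    {"dx":-0.058,"dy":0.908,"dz":0,"wx":0,"wy":0,"wz":0},
    {"dx":-0.058,"dy":0.908,"dz":0,"wx":0,"wy":0,"wz":0},
    {"dx":-0.058,"dy":0.908,"dz":0,"wx":0,"wy":0,"wz":0}
  ]
}}

```text
time_s: 48.25
eef_pos: [555.6, 13.6, 119.9]
ee_rot: [-0.0, 0.998, 0.059, -0.002]
force: [0.2, 0.3, -2.0]
grip_width: 0.429
grip_force: 100.7
```

Call:
{"method": "step_arm", "body": {
  "increments": [
    {"dx":-0.058,"dy":0.908,"dz":0,"wx":0,"wy":0,"wz":0},
    {"dx":-0.058,"dy":0.908,"dz":0,"wx":0,"wy":0,"wz":0},
    {"dx":-0.058,"dy":0.908,"dz":0,"wx":0,"wy":0,"wz":0},
    {"dx":-0.058,"dy":0.908,"dz":0,"wx":0,"wy":0,"wz":0},
    {"dx":-0.058,"dy":0.908,"dz":0,"wx":0,"wy":0,"wz":0}
  ]
}}

```text
time_s: 48.75
eef_pos: [562.0, -99.8, 119.8]
ee_rot: [-0.001, 0.998, 0.059, -0.001]
force: [0.4, 0.4, -1.4]
grip_width: 0.434
grip_force: 100.7
```

Call:
{"method": "step_arm", "body": {
  "increments": [
    {"dx":-0.058,"dy":0.908,"dz":0,"wx":0,"wy":0,"wz":0},
    {"dx":-0.058,"dy":0.908,"dz":0,"wx":0,"wy":0,"wz":0},
    {"dx":-0.058,"dy":0.908,"dz":0,"wx":0,"wy":0,"wz":0},
    {"dx":0,"dy":0,"dz":0,"wx":0,"wy":0,"wz":0},
    {"dx":0,"dy":0,"dz":0,"wx":0,"wy":0,"wz":0}
  ]
}}

```text
time_s: 49.25
eef_pos: [566.0, -166.9, 120.2]
ee_rot: [-0.001, 0.998, 0.059, -0.001]
force: [0.9, -0.3, -0.6]
grip_width: 0.433
grip_force: 100.7
```

```bash
python3 look.py - panel_right_rim panel_front_rim tray; python3 -c "
from h import *
go(565.5,-167.2,27,6.75)"
```

```text
panel_right_rim 0.67 [ 577.6 -284.6   70.7] [476.6 220.1]
panel_right_rim 0.26 [704.4 -30.    1.5] [174.8  14. ]
49.25 [ 566.  -166.9  120.2] 6.775217100376855 [ 0.9 -0.3 -0.6] 0.4326008751127324
now [ 566.6 -166.3  121.4] psi 6.92 | wz 0.029  dx -0.046 dy 0.030 dz 3.778
```

Call:
{"method": "step_arm", "body": {
  "increments": [
    {"dx":-0.04,"dy":0.03,"dz":1,"wx":0,"wy":0,"wz":0},
    {"dx":0,"dy":0,"dz":1,"wx":0,"wy":0,"wz":0},
    {"dx":0,"dy":0,"dz":1,"wx":0,"wy":0,"wz":0},
    {"dx":0,"dy":0,"dz":0.55,"wx":0,"wy":0,"wz":0},
    {"dx":0,"dy":0,"dz":0,"wx":0,"wy":0,"wz":0}
  ]
}}

```text
time_s: 49.95
eef_pos: [565.0, -167.3, 31.5]
ee_rot: [-0.001, 0.998, 0.06, -0.001]
force: [0.2, 0.1, -1.3]
grip_width: 0.431
grip_force: 100.7
```

Call:
{"method": "step_arm", "body": {
  "increments": [
    {"dx":0,"dy":0,"dz":0.1,"wx":0,"wy":0,"wz":0},
    {"dx":0,"dy":0,"dz":0,"wx":0,"wy":0,"wz":0}
  ]
}}

```text
time_s: 50.15
eef_pos: [566.3, -168.3, 31.5]
ee_rot: [0.0, 0.998, 0.06, 0.001]
force: [-0.3, -0.4, -0.1]
grip_width: 0.431
grip_force: 100.7
```

Call:
{"method": "step_arm", "body": {
  "increments": [
    {"dx":0,"dy":0,"dz":0.08,"wx":0,"wy":0,"wz":0},
    {"dx":0,"dy":0,"dz":0,"wx":0,"wy":0,"wz":0}
  ]
}}

```text
time_s: 50.35
eef_pos: [565.9, -168.2, 28.9]
ee_rot: [0.0, 0.998, 0.06, 0.0]
force: [0.3, -0.5, -2.2]
grip_width: 0.436
grip_force: 100.7
```

Call:
{"method": "step_arm", "body": {
  "increments": [
    {"dx":0,"dy":0,"dz":0.08,"wx":0,"wy":0,"wz":0},
    {"dx":0,"dy":0,"dz":0.04,"wx":0,"wy":0,"wz":0},
    {"dx":0,"dy":0,"dz":0,"wx":0,"wy":0,"wz":0}
  ]
}}

```text
time_s: 50.65
eef_pos: [565.9, -168.2, 26.1]
ee_rot: [0.0, 0.998, 0.06, 0.0]
force: [-2.6, 1.0, 4.4]
grip_width: 0.43
grip_force: 101.3
```

Call:
{"method": "step_arm", "body": {
  "increments": [
    {"dx":0,"dy":0,"dz":0,"wx":0,"wy":0,"wz":0},
    {"dx":0,"dy":0,"dz":0,"wx":0,"wy":0,"wz":0},
    {"dx":0,"dy":0,"dz":0,"wx":0,"wy":0,"wz":0}
  ],
  "fingers": 48
}}

```text
time_s: 50.95
eef_pos: [565.8, -168.1, 25.5]
ee_rot: [0.0, 0.998, 0.06, 0.0]
force: [0.1, 0.3, -0.1]
grip_width: 0.558
grip_force: 0.0
```

Call:
{"method": "step_arm", "body": {
  "increments": [
    {"dx":0,"dy":0,"dz":-0.7,"wx":0,"wy":0,"wz":0},
    {"dx":0,"dy":0,"dz":-1,"wx":0,"wy":0,"wz":0},
    {"dx":0,"dy":0,"dz":-1,"wx":0,"wy":0,"wz":0},
    {"dx":0,"dy":0,"dz":-1,"wx":0,"wy":0,"wz":0},
    {"dx":0,"dy":0,"dz":-0.2,"wx":0,"wy":0,"wz":0}
  ]
}}

```text
time_s: 51.45
eef_pos: [566.9, -168.7, 125.8]
ee_rot: [0.001, 0.998, 0.06, 0.002]
force: [-0.4, -0.6, -1.0]
grip_width: 0.564
grip_force: 0.0
```

```bash
python3 look.py w17 case_a panel_right_rim; python3 -c "
from h import *
r,c=findcases(); print(r)
r=[v for v in r if v[2]>70]
if r: go(r[0][0]+1,r[0][1]-.8,130,r[0][4])"
```

```text
case_a 0.83 [ 565.  -170.8   15.1] [320.4 198. ]
panel_right_rim 0.68 [ 577.3 -284.7   70.2] [469.2 218.9]
51.45 [ 566.9 -168.7  125.8] 6.891991542333413 [-0.4 -0.6 -1. ] 0.5639149243170036
[[419.2, 207.2, 84.1, 39.8, 8.7]]
now [ 565.2 -167.8  121.6] psi 6.89 | wz -0.302  dx -3.470 dy -15.675 dz -0.335
```

The right rim now reads about y=-284, against -279 before, so I'll measure all bars from the pictures before going on.

```bash
python3 -c "
from h import *
cx,a=np.array([565,-167.2]),np.radians(6.75); ux=np.array([np.cos(a),np.sin(a)]); uy=np.array([-ux[1],ux[0]])
def bars(c,s=None):
    hsv=cv2.cvtColor(c['frame'],cv2.COLOR_BGR2HSV); m=(hsv[...,0]>18)&(hsv[...,0]<32)&(hsv[...,1]>130)&(hsv[...,2]>120)
    vs,us=np.where(m); P=np.array([pix2plane(c,(u,v),72,s)[:2] for u,v in zip(us,vs)])-cx
    X,Y=P@ux,P@uy
    for n,sel,val in (('right',(abs(X)<50)&(Y<-100)&(Y>-150),Y),('left',(abs(X)<50)&(Y>100)&(Y<150),Y),('front',(abs(Y)<90)&(X<-45)&(X>-95),X)):
        v=val[sel]
        if len(v)>20: print(n,len(v),'pct5/50/95',np.percentile(v,[5,50,95]).round(1),'hist',np.histogram(v,bins=np.arange(v.min(),v.max()+2,2))[0])
s=ctrl.sense(); c=eyes.capture('wrist'); print('wrist'); bars(c,s)
c=eyes.capture('top'); print('top'); bars(c)
cv2.imwrite('pics/top2.png',c['frame'])
w=cv2.imread('pics/w17.png'); cv2.imwrite('pics/w17c.png',cv2.resize(w[80:380,60:620],(800,428)))
"
```

```text
wrist
right 1963 pct5/50/95 [-125.3 -120.1 -113.8] hist [286 338 338 337 311 216 137]
left 1869 pct5/50/95 [111.7 117.  122. ] hist [118 291 336 337 338 338 111]
front 1400 pct5/50/95 [-66.6 -60.3 -55.4] hist [251 237 207 229 232 216  28]
top
left 118 pct5/50/95 [115.5 119.5 123.3] hist [20 28 30 29 11]
```

View pics/w17.png

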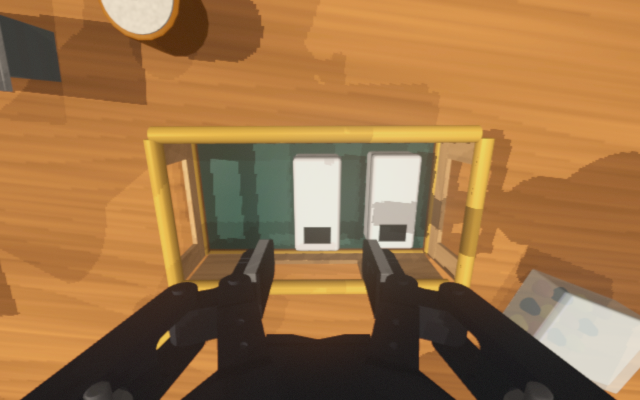

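```bash
cat > bars.py <<'E'
from h import *
cx,a=np.array([565,-167.2]),np.radians(6.75); ux=np.array([np.cos(a),np.sin(a)]); uy=np.array([-ux[1],ux[0]])
def bars(c,s=None,z=70):
    hsv=cv2.cvtColor(c['frame'],cv2.COLOR_BGR2HSV); m=(hsv[...,0]>18)&(hsv[...,0]<32)&(hsv[...,1]>130)&(hsv[...,2]>120)
    vs,us=np.where(m); P=np.array([pix2plane(c,(u,v),z,s)[:2] for u,v in zip(us,vs)])-cx
    X,Y=P@ux,P@uy
    for n,sel,val in (('right',(abs(X)<45)&(Y<-100)&(Y>-140),Y),('left',(abs(X)<45)&(Y>100)&(Y<140),Y),('front',(abs(Y)<90)&(X<-45)&(X>-85),X),('back',(abs(Y)<90)&(X>45)&(X<90),X)):
        v=val[sel]
        if len(v)>200: print(n,len(v),np.percentile(v,[2,50,98]).round(1))
def fake(p,psi):
    a=np.radians(psi); q=Rn.from_matrix([[np.cos(a),np.sin(a),0],[np.sin(a),-np.cos(a),0],[0,0,-1]]).as_quat()
    return dict(eef_pos=p,ee_rot=[q[3],q[0],q[1],q[2]])
E
python3 -c "
from bars import *
c=eyes.capture('wrist'); s=ctrl.sense()
print('now');bars(c,s)
for f,p,ps in (('w6',[578,-277.5,144.2],97.05),('w8',[504.4,-174.9,141.7],7.0),('w13',[573.0,-233.5,127],6.77)):
    c['frame']=cv2.imread(f'pics/{f}.png'); print(f); bars(c,fake(p,ps))
"
```

```text
now
right 1706 [-127.1 -121.6 -114.7]
left 1675 [112.2 118.1 123.6]
front 1376 [-68.1 -62.1 -56.5]
back 4417 [56.6 62.7 68.3]
w6
right 1504 [-120.8 -114.7 -109.1]
front 1209 [-51.  -48.6 -46.2]
back 2761 [56.9 62.4 67.7]
w8
right 2031 [-120.7 -114.5 -108.4]
front 2919 [-66.6 -61.  -54.9]
back 4731 [57.5 63.1 69. ]
w13
right 1508 [-125.3 -119.4 -100.8]
left 1867 [112.8 119.5 125.7]
front 1831 [-68.6 -61.9 -56.2]
back 4169 [56.3 61.9 67.4]
```

The right bar moved from −114.6 to about −121 mm (nudged out when I released the first case) and the left sits about 3 mm out. I'll push both back onto their stops from outside with closed fingers, at a height clear of the knuckles.

Call:
{"method": "step_arm", "body": {
  "increments": [
    {"dx":0,"dy":0.94,"dz":0,"wx":0,"wy":0,"wz":0},
    {"dx":0,"dy":0.94,"dz":0,"wx":0,"wy":0,"wz":0},
    {"dx":0,"dy":0.94,"dz":0,"wx":0,"wy":0,"wz":0},
    {"dx":0,"dy":0.94,"dz":0,"wx":0,"wy":0,"wz":0},
    {"dx":0,"dy":0.94,"dz":0,"wx":0,"wy":0,"wz":0}
  ],
  "fingers": 0,
  "squeeze": 30
}}

```text
time_s: 52.3
eef_pos: [579.7, -285.6, 122.2]
ee_rot: [-0.0, 0.998, 0.06, -0.0]
force: [0.1, 0.7, -0.5]
grip_width: -0.001
grip_force: 0.0
```

Call:
{"method": "step_arm", "body": {
  "increments": [
    {"dx":0,"dy":0.94,"dz":0,"wx":0,"wy":0,"wz":0},
    {"dx":0,"dy":0.94,"dz":0,"wx":0,"wy":0,"wz":0},
    {"dx":0,"dy":0,"dz":1,"wx":0,"wy":0,"wz":0},
    {"dx":0,"dy":0,"dz":1,"wx":0,"wy":0,"wz":0},
    {"dx":0,"dy":0,"dz":0.06,"wx":0,"wy":0,"wz":0}
  ]
}}

```text
time_s: 52.8
eef_pos: [583.8, -330.3, 67.3]
ee_rot: [-0.003, 0.998, 0.06, -0.003]
force: [-0.6, 0.9, 0.2]
grip_width: -0.001
grip_force: 0.0
```

Call:
{"method": "step_arm", "body": {
  "increments": [
    {"dx":0,"dy":-0.5,"dz":0,"wx":0,"wy":0,"wz":0},
    {"dx":0,"dy":-0.4,"dz":0,"wx":0,"wy":0,"wz":0},
    {"dx":0,"dy":0,"dz":0,"wx":0,"wy":0,"wz":0}
  ]
}}

```text
time_s: 53.1
eef_pos: [583.4, -307.5, 73.1]
ee_rot: [0.0, 0.998, 0.061, 0.001]
force: [-0.4, 1.2, -0.2]
grip_width: 0.002
grip_force: 0.0
```

Call:
{"method": "step_arm", "body": {
  "increments": [
    {"dx":0,"dy":-0.1,"dz":0,"wx":0,"wy":0,"wz":0},
    {"dx":0,"dy":-0.1,"dz":0,"wx":0,"wy":0,"wz":0},
    {"dx":0,"dy":0,"dz":0,"wx":0,"wy":0,"wz":0}
  ]
}}

```text
time_s: 53.4
eef_pos: [582.3, -304.0, 71.8]
ee_rot: [0.0, 0.998, 0.06, 0.0]
force: [-0.2, 0.9, 0.3]
grip_width: -0.001
grip_force: 0.0
```

Call:
{"method": "step_arm", "body": {
  "increments": [
    {"dx":0,"dy":-0.1,"dz":0,"wx":0,"wy":0,"wz":0},
    {"dx":0,"dy":-0.1,"dz":0,"wx":0,"wy":0,"wz":0},
    {"dx":0,"dy":0,"dz":0,"wx":0,"wy":0,"wz":0}
  ]
}}

```text
time_s: 53.7
eef_pos: [581.6, -298.8, 71.5]
ee_rot: [-0.0, 0.998, 0.06, -0.0]
force: [-0.4, 0.7, 0.6]
grip_width: 0.0
grip_force: 0.0
```

Call:
{"method": "step_arm", "body": {
  "increments": [
    {"dx":0,"dy":-0.1,"dz":0,"wx":0,"wy":0,"wz":0},
    {"dx":0,"dy":0,"dz":0,"wx":0,"wy":0,"wz":0}
  ]
}}

```text
time_s: 53.9
eef_pos: [581.3, -296.4, 71.5]
ee_rot: [-0.0, 0.998, 0.06, -0.0]
force: [0.9, 0.2, -0.2]
grip_width: -0.001
grip_force: 0.0
```

Call:
{"method": "step_arm", "body": {
  "increments": [
    {"dx":0,"dy":-0.1,"dz":0,"wx":0,"wy":0,"wz":0},
    {"dx":0,"dy":0,"dz":0,"wx":0,"wy":0,"wz":0}
  ]
}}

```text
time_s: 54.1
eef_pos: [581.0, -293.9, 71.5]
ee_rot: [-0.0, 0.998, 0.06, -0.0]
force: [0.6, -0.8, -0.8]
grip_width: 0.002
grip_force: 0.0
```

Call:
{"method": "step_arm", "body": {
  "increments": [
    {"dx":0,"dy":-0.1,"dz":0,"wx":0,"wy":0,"wz":0},
    {"dx":0,"dy":0,"dz":0,"wx":0,"wy":0,"wz":0}
  ]
}}

```text
time_s: 54.3
eef_pos: [580.7, -291.4, 71.5]
ee_rot: [-0.0, 0.998, 0.06, -0.0]
force: [0.4, -0.1, -0.3]
grip_width: 0.001
grip_force: 0.0
```

Call:
{"method": "step_arm", "body": {
  "increments": [
    {"dx":0,"dy":-0.1,"dz":0,"wx":0,"wy":0,"wz":0},
    {"dx":0,"dy":0,"dz":0,"wx":0,"wy":0,"wz":0}
  ]
}}

```text
time_s: 54.5
eef_pos: [580.4, -288.9, 71.5]
ee_rot: [-0.0, 0.998, 0.06, -0.0]
force: [-0.4, 0.2, 0.8]
grip_width: -0.001
grip_force: 0.0
```

No contact here, so the tips are above the bar. I'll back out, go 20 mm lower, and push again.

Call:
{"method": "step_arm", "body": {
  "increments": [
    {"dx":0,"dy":0.6,"dz":0,"wx":0,"wy":0,"wz":0},
    {"dx":0,"dy":0.5,"dz":0,"wx":0,"wy":0,"wz":0},
    {"dx":0,"dy":0,"dz":0.5,"wx":0,"wy":0,"wz":0},
    {"dx":0,"dy":0,"dz":0.3,"wx":0,"wy":0,"wz":0},
    {"dx":0,"dy":0,"dz":0,"wx":0,"wy":0,"wz":0}
  ]
}}

```text
time_s: 55.0
eef_pos: [582.9, -315.4, 49.4]
ee_rot: [-0.001, 0.998, 0.06, -0.001]
force: [-0.0, -0.7, 0.5]
grip_width: 0.001
grip_force: 0.0
```

Call:
{"method": "step_arm", "body": {
  "increments": [
    {"dx":0,"dy":-0.3,"dz":0,"wx":0,"wy":0,"wz":0},
    {"dx":0,"dy":0,"dz":0,"wx":0,"wy":0,"wz":0}
  ]
}}

```text
time_s: 55.2
eef_pos: [583.0, -307.8, 51.8]
ee_rot: [-0.0, 0.998, 0.061, 0.0]
force: [0.3, -1.0, 0.2]
grip_width: 0.002
grip_force: 0.0
```

Call:
{"method": "step_arm", "body": {
  "increments": [
    {"dx":0,"dy":-0.15,"dz":0,"wx":0,"wy":0,"wz":0},
    {"dx":0,"dy":0,"dz":0,"wx":0,"wy":0,"wz":0}
  ]
}}

```text
time_s: 55.4
eef_pos: [582.6, -305.0, 52.1]
ee_rot: [0.0, 0.998, 0.06, 0.0]
force: [0.4, -0.6, 0.2]
grip_width: -0.0
grip_force: 0.0
```

Call:
{"method": "step_arm", "body": {
  "increments": [
    {"dx":0,"dy":-0.15,"dz":0,"wx":0,"wy":0,"wz":0},
    {"dx":0,"dy":0,"dz":0,"wx":0,"wy":0,"wz":0}
  ]
}}

```text
time_s: 55.6
eef_pos: [582.0, -301.4, 51.8]
ee_rot: [0.0, 0.998, 0.06, 0.0]
force: [0.1, 0.1, 0.5]
grip_width: -0.002
grip_force: 0.1
```

Call:
{"method": "step_arm", "body": {
  "increments": [
    {"dx":0,"dy":-0.1,"dz":0,"wx":0,"wy":0,"wz":0},
    {"dx":0,"dy":0,"dz":0,"wx":0,"wy":0,"wz":0}
  ]
}}

```text
time_s: 55.8
eef_pos: [581.8, -300.2, 51.8]
ee_rot: [0.001, 0.998, 0.06, 0.0]
force: [1.4, -5.5, 0.7]
grip_width: 0.001
grip_force: 2.9
```

Call:
{"method": "step_arm", "body": {
  "increments": [
    {"dx":0,"dy":-0.1,"dz":0,"wx":0,"wy":0,"wz":0},
    {"dx":0,"dy":0,"dz":0,"wx":0,"wy":0,"wz":0}
  ]
}}

```text
time_s: 56.0
eef_pos: [581.7, -299.8, 52.1]
ee_rot: [0.003, 0.998, 0.06, 0.001]
force: [3.0, -14.9, -2.6]
grip_width: -0.003
grip_force: 7.2
```

Call:
{"method": "step_arm", "body": {
  "increments": [
    {"dx":0,"dy":-0.1,"dz":0,"wx":0,"wy":0,"wz":0},
    {"dx":0,"dy":0,"dz":0,"wx":0,"wy":0,"wz":0}
  ]
}}

```text
time_s: 56.2
eef_pos: [581.7, -299.3, 52.3]
ee_rot: [0.005, 0.998, 0.059, 0.002]
force: [4.0, -23.2, -6.5]
grip_width: 0.003
grip_force: 11.5
```

Call:
{"method": "step_arm", "body": {
  "increments": [
    {"dx":0,"dy":-0.1,"dz":0,"wx":0,"wy":0,"wz":0},
    {"dx":0,"dy":0,"dz":0,"wx":0,"wy":0,"wz":0}
  ]
}}

```text
time_s: 56.4
eef_pos: [581.7, -299.0, 52.5]
ee_rot: [0.007, 0.998, 0.059, 0.003]
force: [5.8, -32.8, -9.9]
grip_width: -0.001
grip_force: 15.7
```

Call:
{"method": "step_arm", "body": {
  "increments": [
    {"dx":0,"dy":0.5,"dz":0,"wx":0,"wy":0,"wz":0},
    {"dx":0,"dy":0.6,"dz":0,"wx":0,"wy":0,"wz":0},
    {"dx":0,"dy":0,"dz":-1,"wx":0,"wy":0,"wz":0},
    {"dx":0,"dy":0,"dz":-1,"wx":0,"wy":0,"wz":0},
    {"dx":0,"dy":0,"dz":-0.9,"wx":0,"wy":0,"wz":0}
  ]
}}

```text
time_s: 56.9
eef_pos: [583.9, -318.8, 124.8]
ee_rot: [-0.0, 0.998, 0.06, -0.0]
force: [-0.1, -0.1, 0.2]
grip_width: 0.004
grip_force: 0.0
```

Call:
{"method": "step_arm", "body": {
  "increments": [
    {"dx":0,"dy":-0.9,"dz":0,"wx":0,"wy":0,"wz":0},
    {"dx":0,"dy":-0.9,"dz":0,"wx":0,"wy":0,"wz":0},
    {"dx":0,"dy":-0.9,"dz":0,"wx":0,"wy":0,"wz":0},
    {"dx":0,"dy":-0.9,"dz":0,"wx":0,"wy":0,"wz":0},
    {"dx":0,"dy":-0.9,"dz":0,"wx":0,"wy":0,"wz":0}
  ]
}}

```text
time_s: 57.4
eef_pos: [570.1, -206.1, 123.8]
ee_rot: [-0.0, 0.998, 0.06, -0.0]
force: [0.1, -0.2, 0.3]
grip_width: 0.002
grip_force: 0.0
```

Call:
{"method": "step_arm", "body": {
  "increments": [
    {"dx":0,"dy":-0.9,"dz":0,"wx":0,"wy":0,"wz":0},
    {"dx":0,"dy":-0.9,"dz":0,"wx":0,"wy":0,"wz":0},
    {"dx":0,"dy":0,"dz":0,"wx":0,"wy":0,"wz":0},
    {"dx":0,"dy":0,"dz":0,"wx":0,"wy":0,"wz":0},
    {"dx":0,"dy":0,"dz":0,"wx":0,"wy":0,"wz":0}
  ]
}}

```text
time_s: 57.9
eef_pos: [565.2, -163.4, 124.0]
ee_rot: [0.0, 0.998, 0.06, -0.0]
force: [0.3, -1.0, -0.7]
grip_width: 0.004
grip_force: 0.0
```

```bash
python3 -c "
from bars import *
s=ctrl.sense(); c=eyes.capture('wrist'); print(s['time_s'],s['eef_pos'],psi(s),s['joints'].round(2)); bars(c,s); cv2.imwrite('pics/w18.png',c['frame'])
d=c['tool_from_camera']; print(np.array(d)[:3,3].round(1), c['fx'])
"
```

```text
57.9 [ 565.16098584 -163.43425858  123.96606139] 6.849186587018235 [-0.48  0.54  1.43 -0.    1.17  0.97]
right 1650 [-121.  -115.5 -108.7]
left 1658 [112.2 118.  123.4]
front 578 [-66.6 -58.6 -55.7]
back 4325 [56.2 62.5 68. ]
[  72.5   -1.1 -150.6] 283.5462900790536
```

The right bar is back at −115.5. Do the same on the left (now 118).

Call:
{"method": "step_arm", "body": {
  "increments": [
    {"dx":0,"dy":-1,"dz":0,"wx":0,"wy":0,"wz":0},
    {"dx":0,"dy":-1,"dz":0,"wx":0,"wy":0,"wz":0},
    {"dx":0,"dy":-1,"dz":0,"wx":0,"wy":0,"wz":0},
    {"dx":0,"dy":-1,"dz":0,"wx":0,"wy":0,"wz":0},
    {"dx":0,"dy":-1,"dz":0,"wx":0,"wy":0,"wz":0}
  ]
}}

```text
time_s: 58.45
eef_pos: [550.1, -38.3, 124.0]
ee_rot: [-0.0, 0.998, 0.06, -0.0]
force: [-1.1, 0.6, 0.9]
grip_width: -0.0
grip_force: 0.0
```

Call:
{"method": "step_arm", "body": {
  "increments": [
    {"dx":0,"dy":-1,"dz":0,"wx":0,"wy":0,"wz":0},
    {"dx":0,"dy":0,"dz":1,"wx":0,"wy":0,"wz":0},
    {"dx":0,"dy":0,"dz":1,"wx":0,"wy":0,"wz":0},
    {"dx":0,"dy":0,"dz":0.88,"wx":0,"wy":0,"wz":0},
    {"dx":0,"dy":0,"dz":0,"wx":0,"wy":0,"wz":0}
  ]
}}

```text
time_s: 58.95
eef_pos: [545.7, -14.0, 49.5]
ee_rot: [-0.001, 0.998, 0.06, -0.003]
force: [0.5, 0.2, -0.1]
grip_width: -0.002
grip_force: 0.0
```

Call:
{"method": "step_arm", "body": {
  "increments": [
    {"dx":0,"dy":0.4,"dz":0,"wx":0,"wy":0,"wz":0},
    {"dx":0,"dy":0.15,"dz":0,"wx":0,"wy":0,"wz":0},
    {"dx":0,"dy":0.1,"dz":0,"wx":0,"wy":0,"wz":0},
    {"dx":0,"dy":0,"dz":0,"wx":0,"wy":0,"wz":0}
  ]
}}

```text
time_s: 59.35
eef_pos: [549.5, -30.5, 52.8]
ee_rot: [0.0, 0.998, 0.06, 0.001]
force: [-0.3, 0.1, -0.5]
grip_width: -0.004
grip_force: 0.0
```

Call:
{"method": "step_arm", "body": {
  "increments": [
    {"dx":0,"dy":0.1,"dz":0,"wx":0,"wy":0,"wz":0},
    {"dx":0,"dy":0,"dz":0,"wx":0,"wy":0,"wz":0}
  ]
}}

```text
time_s: 59.55
eef_pos: [549.5, -32.5, 52.3]
ee_rot: [0.0, 0.998, 0.06, 0.0]
force: [0.2, 0.2, -0.1]
grip_width: 0.001
grip_force: 0.0
```

Call:
{"method": "step_arm", "body": {
  "increments": [
    {"dx":0,"dy":0.1,"dz":0,"wx":0,"wy":0,"wz":0},
    {"dx":0,"dy":0,"dz":0,"wx":0,"wy":0,"wz":0}
  ]
}}

```text
time_s: 59.75
eef_pos: [549.5, -33.9, 52.1]
ee_rot: [-0.001, 0.998, 0.06, -0.0]
force: [0.3, 5.5, 1.9]
grip_width: -0.003
grip_force: 3.0
```

Call:
{"method": "step_arm", "body": {
  "increments": [
    {"dx":0,"dy":0.1,"dz":0,"wx":0,"wy":0,"wz":0},
    {"dx":0,"dy":0,"dz":0,"wx":0,"wy":0,"wz":0}
  ]
}}

```text
time_s: 59.95
eef_pos: [549.5, -34.5, 52.1]
ee_rot: [-0.003, 0.998, 0.06, -0.0]
force: [-1.5, 16.4, 3.8]
grip_width: -0.002
grip_force: 8.6
```

Call:
{"method": "step_arm", "body": {
  "increments": [
    {"dx":0,"dy":-0.5,"dz":0,"wx":0,"wy":0,"wz":0},
    {"dx":0,"dy":-0.6,"dz":0,"wx":0,"wy":0,"wz":0},
    {"dx":0,"dy":0,"dz":-1,"wx":0,"wy":0,"wz":0},
    {"dx":0,"dy":0,"dz":-1,"wx":0,"wy":0,"wz":0},
    {"dx":0,"dy":0,"dz":-1,"wx":0,"wy":0,"wz":-0.3}
  ],
  "squeeze": 100
}}

```text
time_s: 60.45
eef_pos: [546.4, -9.3, 127.9]
ee_rot: [0.0, 0.997, 0.076, -0.0]
force: [-0.5, 0.4, 0.6]
grip_width: 0.004
grip_force: 0.0
```

Call:
{"method": "step_arm", "body": {
  "increments": [
    {"dx":0,"dy":0,"dz":0,"wx":0,"wy":0,"wz":0},
    {"dx":0,"dy":0,"dz":0,"wx":0,"wy":0,"wz":0}
  ],
  "fingers": 60
}}

```text
time_s: 60.65
eef_pos: [546.5, -9.6, 126.9]
ee_rot: [0.0, 0.997, 0.076, 0.0]
force: [0.3, 0.0, 0.3]
grip_width: 0.334
grip_force: 0.0
```

```bash
python3 -c "
from bars import *
s=ctrl.sense(); c=eyes.capture('wrist'); bars(c,s)
r,c=findcases(); print(r)
r=[v for v in r if v[2]>70]
go(r[0][0]+1,r[0][1]-.8,127,r[0][4])"
```

```text
left 1698 [110.  116.3 129.1]
front 2146 [-68.  -61.7 -56. ]
back 3725 [56.1 62.  67.7]
[[418.9, 207.6, 83.8, 39.7, 9.0]]
now [546.1  -9.6 126. ] psi 8.69 | wz -0.052  dx -3.631 dy -9.341 dz -0.041
```

Call:
{"method": "step_arm", "body": {
  "increments": [
    {"dx":-0.33,"dy":-0.849,"dz":0,"wx":0,"wy":0,"wz":-0.05},
    {"dx":-0.33,"dy":-0.849,"dz":0,"wx":0,"wy":0,"wz":0},
    {"dx":-0.33,"dy":-0.849,"dz":0,"wx":0,"wy":0,"wz":0},
    {"dx":-0.33,"dy":-0.849,"dz":0,"wx":0,"wy":0,"wz":0},
    {"dx":-0.33,"dy":-0.849,"dz":0,"wx":0,"wy":0,"wz":0}
  ]
}}

```text
time_s: 61.25
eef_pos: [488.4, 89.2, 126.0]
ee_rot: [-0.0, 0.997, 0.078, -0.001]
force: [-0.3, -0.2, -0.0]
grip_width: 0.7
grip_force: 0.0
```

Call:
{"method": "step_arm", "body": {
  "increments": [
    {"dx":-0.33,"dy":-0.849,"dz":0,"wx":0,"wy":0,"wz":0},
    {"dx":-0.33,"dy":-0.849,"dz":0,"wx":0,"wy":0,"wz":0},
    {"dx":-0.33,"dy":-0.849,"dz":0,"wx":0,"wy":0,"wz":0},
    {"dx":-0.33,"dy":-0.849,"dz":0,"wx":0,"wy":0,"wz":0},
    {"dx":-0.33,"dy":-0.849,"dz":0,"wx":0,"wy":0,"wz":0}
  ]
}}

```text
time_s: 61.75
eef_pos: [431.1, 187.5, 126.1]
ee_rot: [0.0, 0.997, 0.078, -0.001]
force: [0.9, 0.1, 0.5]
grip_width: 0.703
grip_force: 0.0
```

Call:
{"method": "step_arm", "body": {
  "increments": [
    {"dx":-0.33,"dy":-0.849,"dz":0,"wx":0,"wy":0,"wz":0},
    {"dx":0,"dy":0,"dz":0,"wx":0,"wy":0,"wz":0},
    {"dx":0,"dy":0,"dz":0,"wx":0,"wy":0,"wz":0}
  ]
}}

```text
time_s: 62.05
eef_pos: [420.3, 206.5, 126.4]
ee_rot: [0.0, 0.997, 0.079, -0.001]
force: [-0.4, -0.5, -0.1]
grip_width: 0.7
grip_force: 0.0
```

```bash
python3 -c "
from h import *
r,c,s=wcases(); [print(v) for v in r]
go(420,206.8,15,8.9)"
```

```text
[421.0, 206.5, 83.6, 39.4, 8.4]
[497.5, 465.9, 78.5, 8.9, -1.6]
now [420.7 206.1 126.6] psi 8.98 | wz 0.014  dx -0.023 dy -0.032 dz 4.462
```

Call:
{"method": "step_arm", "body": {
  "increments": [
    {"dx":0,"dy":-0.02,"dz":1,"wx":0,"wy":0,"wz":0.05},
    {"dx":0,"dy":0,"dz":1,"wx":0,"wy":0,"wz":0},
    {"dx":0,"dy":0,"dz":1,"wx":0,"wy":0,"wz":0},
    {"dx":0,"dy":0,"dz":0.8,"wx":0,"wy":0,"wz":0},
    {"dx":0,"dy":0,"dz":0.66,"wx":0,"wy":0,"wz":0}
  ]
}}

```text
time_s: 62.6
eef_pos: [420.6, 206.1, 14.1]
ee_rot: [0.0, 0.997, 0.075, -0.001]
force: [0.3, -0.6, 0.5]
grip_width: 0.701
grip_force: 0.0
```

Call:
{"method": "step_arm", "body": {
  "increments": [
    {"dx":0,"dy":0,"dz":0,"wx":0,"wy":0,"wz":0},
    {"dx":0,"dy":0,"dz":0,"wx":0,"wy":0,"wz":0}
  ]
}}

```text
time_s: 62.8
eef_pos: [421.0, 206.5, 15.8]
ee_rot: [0.0, 0.997, 0.075, -0.0]
force: [-0.4, 0.2, 0.7]
grip_width: 0.707
grip_force: 0.0
```

Call:
{"method": "step_arm", "body": {
  "increments": [
    {"dx":0,"dy":0,"dz":0,"wx":0,"wy":0,"wz":0},
    {"dx":0,"dy":0,"dz":0,"wx":0,"wy":0,"wz":0},
    {"dx":0,"dy":0,"dz":0,"wx":0,"wy":0,"wz":0},
    {"dx":0,"dy":0,"dz":0,"wx":0,"wy":0,"wz":0},
    {"dx":0,"dy":0,"dz":0,"wx":0,"wy":0,"wz":0}
  ],
  "fingers": 20
}}

```text
time_s: 63.3
eef_pos: [421.3, 206.9, 17.0]
ee_rot: [0.0, 0.997, 0.076, 0.001]
force: [-3.2, -2.5, 11.2]
grip_width: 0.435
grip_force: 100.2
```

Call:
{"method": "step_arm", "body": {
  "increments": [
    {"dx":0,"dy":0,"dz":-0.6,"wx":0,"wy":0,"wz":0},
    {"dx":0,"dy":0,"dz":-0.6,"wx":0,"wy":0,"wz":0},
    {"dx":0,"dy":0,"dz":0,"wx":0,"wy":0,"wz":0},
    {"dx":0,"dy":0,"dz":0,"wx":0,"wy":0,"wz":0},
    {"dx":0,"dy":0,"dz":0,"wx":0,"wy":0,"wz":0}
  ]
}}

```text
time_s: 63.8
eef_pos: [420.2, 206.9, 45.0]
ee_rot: [0.0, 0.997, 0.076, -0.0]
force: [0.2, -0.5, -0.8]
grip_width: 0.435
grip_force: 101.1
```

Call:
{"method": "step_arm", "body": {
  "increments": [
    {"dx":0,"dy":0,"dz":0,"wx":0,"wy":0,"wz":0}
  ]
}}

```text
time_s: 63.9
eef_pos: [420.2, 206.9, 45.0]
ee_rot: [0.0, 0.997, 0.076, -0.001]
force: [-0.2, -0.4, -1.9]
grip_width: 0.43
grip_force: 101.1
```

It is light, so it goes in the tray's left slot, placed slightly inward because the flared links spread at bar height.

Call:
{"method": "step_arm", "body": {
  "increments": [
    {"dx":0,"dy":0,"dz":-1,"wx":0,"wy":0,"wz":0.31},
    {"dx":0,"dy":0,"dz":-1,"wx":0,"wy":0,"wz":0},
    {"dx":0,"dy":0,"dz":-1,"wx":0,"wy":0,"wz":0},
    {"dx":0,"dy":0,"dz":-0.1,"wx":0,"wy":0,"wz":0},
    {"dx":0,"dy":0,"dz":0,"wx":0,"wy":0,"wz":0}
  ]
}}

```text
time_s: 64.4
eef_pos: [420.5, 206.9, 122.6]
ee_rot: [-0.0, 0.998, 0.06, -0.0]
force: [-0.2, 0.0, -1.9]
grip_width: 0.432
grip_force: 101.1
```

```bash
python3 -c "
from h import *
go(558.2,-108.1,121,6.75); print(ctrl.sense()['force'])"
```

```text
now [420.5 206.9 122.6] psi 6.83 | wz 0.013  dx 3.990 dy 13.162 dz 0.064
[-0.23957313  0.0344103  -1.91859464]
```

Call:
{"method": "step_arm", "body": {
  "increments": [
    {"dx":0.285,"dy":0.94,"dz":0,"wx":0,"wy":0,"wz":0},
    {"dx":0.285,"dy":0.94,"dz":0,"wx":0,"wy":0,"wz":0},
    {"dx":0.285,"dy":0.94,"dz":0,"wx":0,"wy":0,"wz":0},
    {"dx":0.285,"dy":0.94,"dz":0,"wx":0,"wy":0,"wz":0},
    {"dx":0.285,"dy":0.94,"dz":0,"wx":0,"wy":0,"wz":0}
  ]
}}

```text
time_s: 64.9
eef_pos: [469.4, 93.6, 121.3]
ee_rot: [-0.0, 0.998, 0.06, -0.001]
force: [0.7, 0.0, -1.9]
grip_width: 0.429
grip_force: 101.1
```

Call:
{"method": "step_arm", "body": {
  "increments": [
    {"dx":0.285,"dy":0.94,"dz":0,"wx":0,"wy":0,"wz":0},
    {"dx":0.285,"dy":0.94,"dz":0,"wx":0,"wy":0,"wz":0},
    {"dx":0.285,"dy":0.94,"dz":0,"wx":0,"wy":0,"wz":0},
    {"dx":0.285,"dy":0.94,"dz":0,"wx":0,"wy":0,"wz":0},
    {"dx":0.285,"dy":0.94,"dz":0,"wx":0,"wy":0,"wz":0}
  ]
}}

```text
time_s: 65.4
eef_pos: [518.8, -18.7, 121.1]
ee_rot: [-0.001, 0.998, 0.059, -0.001]
force: [0.8, 0.7, -1.4]
grip_width: 0.433
grip_force: 101.1
```

Call:
{"method": "step_arm", "body": {
  "increments": [
    {"dx":0.285,"dy":0.94,"dz":0,"wx":0,"wy":0,"wz":0},
    {"dx":0.285,"dy":0.94,"dz":0,"wx":0,"wy":0,"wz":0},
    {"dx":0.285,"dy":0.94,"dz":0,"wx":0,"wy":0,"wz":0},
    {"dx":0.285,"dy":0.94,"dz":0,"wx":0,"wy":0,"wz":0},
    {"dx":0,"dy":0,"dz":0,"wx":0,"wy":0,"wz":0}
  ]
}}

```text
time_s: 65.9
eef_pos: [558.8, -110.0, 120.8]
ee_rot: [-0.0, 0.998, 0.058, -0.001]
force: [-0.3, -0.2, -2.4]
grip_width: 0.434
grip_force: 101.1
```

Call:
{"method": "step_arm", "body": {
  "increments": [
    {"dx":0,"dy":0,"dz":0,"wx":0,"wy":0,"wz":0},
    {"dx":0,"dy":0,"dz":0,"wx":0,"wy":0,"wz":0}
  ]
}}

```text
time_s: 66.1
eef_pos: [558.1, -107.0, 122.1]
ee_rot: [-0.0, 0.998, 0.06, -0.001]
force: [-1.0, -0.3, -1.7]
grip_width: 0.436
grip_force: 101.1
```

```bash
python3 -c "
from bars import *
go(558.2,-108.1,29,6.75); s=ctrl.sense(); print(s['force'],s['grip_width']*85)
c=eyes.capture('wrist'); bars(c,s)
d=(s['eef_pos'][:2]-cx); print('t',d@uy,'x',d@ux)"
```

```text
now [ 558.1 -107.   122.1] psi 6.86 | wz 0.019  dx -0.003 dy 0.045 dz 3.723
[-0.98492921 -0.28576817 -1.65227354] 37.07429498984436
right 1586 [-122.4 -117.3 -108.7]
left 1470 [111.9 117.6 122.4]
front 756 [-68.  -60.4 -55.7]
back 4407 [56.7 62.4 67.8]
t 60.621402109984096 x 0.2596328600008548
```

Call:
{"method": "step_arm", "body": {
  "increments": [
    {"dx":0,"dy":0.03,"dz":1,"wx":0,"wy":0,"wz":0},
    {"dx":0,"dy":0,"dz":1,"wx":0,"wy":0,"wz":0},
    {"dx":0,"dy":0,"dz":1,"wx":0,"wy":0,"wz":0},
    {"dx":0,"dy":0,"dz":0.6,"wx":0,"wy":0,"wz":0},
    {"dx":0,"dy":0,"dz":0,"wx":0,"wy":0,"wz":0}
  ]
}}

```text
time_s: 66.65
eef_pos: [557.5, -107.4, 31.1]
ee_rot: [-0.001, 0.998, 0.06, -0.002]
force: [0.1, -0.1, -0.8]
grip_width: 0.433
grip_force: 101.1
```

Call:
{"method": "step_arm", "body": {
  "increments": [
    {"dx":0,"dy":0,"dz":0.1,"wx":0,"wy":0,"wz":0},
    {"dx":0,"dy":0,"dz":0,"wx":0,"wy":0,"wz":0},
    {"dx":0,"dy":0,"dz":0.07,"wx":0,"wy":0,"wz":0},
    {"dx":0,"dy":0,"dz":0,"wx":0,"wy":0,"wz":0}
  ]
}}

```text
time_s: 67.05
eef_pos: [559.0, -108.6, 29.2]
ee_rot: [0.0, 0.998, 0.06, 0.0]
force: [-0.5, -0.7, -1.6]
grip_width: 0.432
grip_force: 101.1
```

Call:
{"method": "step_arm", "body": {
  "increments": [
    {"dx":0,"dy":0,"dz":0.05,"wx":0,"wy":0,"wz":0},
    {"dx":0,"dy":0,"dz":0,"wx":0,"wy":0,"wz":0}
  ]
}}

```text
time_s: 67.25
eef_pos: [558.8, -108.6, 27.5]
ee_rot: [-0.0, 0.998, 0.06, -0.0]
force: [0.3, 0.3, -1.9]
grip_width: 0.431
grip_force: 101.1
```

Call:
{"method": "step_arm", "body": {
  "increments": [
    {"dx":0,"dy":0,"dz":0.06,"wx":0,"wy":0,"wz":0},
    {"dx":0,"dy":0,"dz":0,"wx":0,"wy":0,"wz":0}
  ]
}}

```text
time_s: 67.45
eef_pos: [558.9, -108.6, 27.1]
ee_rot: [0.0, 0.998, 0.06, 0.0]
force: [-4.5, 1.3, 8.1]
grip_width: 0.434
grip_force: 102.3
```

Call:
{"method": "step_arm", "body": {
  "increments": [
    {"dx":0,"dy":0,"dz":0,"wx":0,"wy":0,"wz":0},
    {"dx":0,"dy":0,"dz":0,"wx":0,"wy":0,"wz":0},
    {"dx":0,"dy":0,"dz":0,"wx":0,"wy":0,"wz":0}
  ],
  "fingers": 45
}}

```text
time_s: 67.75
eef_pos: [558.9, -108.6, 26.0]
ee_rot: [0.0, 0.998, 0.06, 0.0]
force: [0.4, 0.5, 0.2]
grip_width: 0.528
grip_force: 0.0
```

Call:
{"method": "step_arm", "body": {
  "increments": [
    {"dx":0,"dy":0,"dz":-0.7,"wx":0,"wy":0,"wz":0},
    {"dx":0,"dy":0,"dz":-1,"wx":0,"wy":0,"wz":0},
    {"dx":0,"dy":0,"dz":-1,"wx":0,"wy":0,"wz":0},
    {"dx":0,"dy":0,"dz":-1,"wx":0,"wy":0,"wz":0},
    {"dx":0,"dy":0,"dz":-0.2,"wx":0,"wy":0,"wz":0}
  ]
}}

```text
time_s: 68.25
eef_pos: [560.0, -109.0, 126.1]
ee_rot: [0.001, 0.998, 0.06, 0.002]
force: [-0.2, 0.2, 0.2]
grip_width: 0.532
grip_force: 0.0
```

Call:
{"method": "step_arm", "body": {
  "increments": [
    {"dx":0,"dy":0.8,"dz":0,"wx":0,"wy":0,"wz":0},
    {"dx":0,"dy":0.8,"dz":0,"wx":0,"wy":0,"wz":0},
    {"dx":0,"dy":0.7,"dz":0,"wx":0,"wy":0,"wz":0},
    {"dx":0,"dy":0,"dz":0,"wx":0,"wy":0,"wz":0},
    {"dx":0,"dy":0,"dz":0,"wx":0,"wy":0,"wz":0}
  ]
}}

```text
time_s: 68.75
eef_pos: [565.4, -166.0, 122.9]
ee_rot: [-0.0, 0.998, 0.059, -0.0]
force: [1.0, 0.4, -0.2]
grip_width: 0.525
grip_force: 0.0
```

```bash
python3 -c "
from bars import *
s=ctrl.sense(); c=eyes.capture('wrist'); print(s['time_s'],s['eef_pos'],psi(s)); bars(c,s); cv2.imwrite('pics/w19.png',c['frame'])
"; python3 look.py - case_a
```

```text
68.75 [ 565.42791855 -165.98636723  122.88192415] 6.769656969216869
right 1646 [-120.8 -115.4 -108.6]
left 1614 [112.5 118.3 123.6]
front 1292 [-67.4 -61.7 -56.1]
back 4343 [56.3 62.5 67.9]
case_a 0.84 [ 574.6 -231.6   10.4] [388.2 193.5]
case_a 0.76 [ 558.8 -109.7   16.1] [259.3 196.3]
case_a 0.69 [ 564.  -172.1   11.5] [325.5 197.4]
68.8 [ 565.5 -165.5  123.1] 6.813141264718373 [-0.4  0.4  0.8] 0.5264664805431403
```

View pics/w19.png

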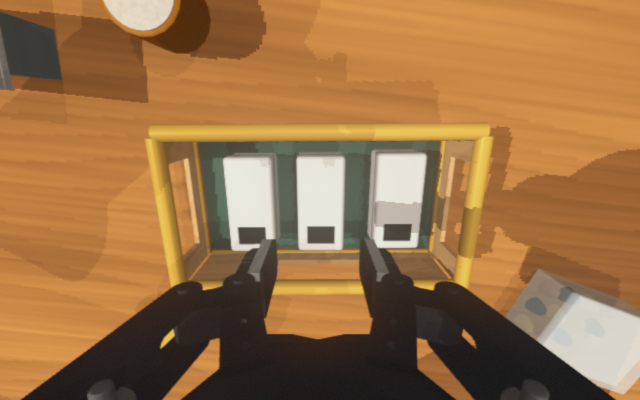

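All three cases lie flat in the tray, at (249,200), (321,200) and (399,200). As insurance I'll press the left panel again, then the front one, onto their stops.

Call:
{"method": "step_arm", "body": {
  "increments": [
    {"dx":0,"dy":-1,"dz":0,"wx":0,"wy":0,"wz":0},
    {"dx":0,"dy":-1,"dz":0,"wx":0,"wy":0,"wz":0},
    {"dx":0,"dy":-1,"dz":0,"wx":0,"wy":0,"wz":0},
    {"dx":0,"dy":-1,"dz":0,"wx":0,"wy":0,"wz":0},
    {"dx":0,"dy":-1,"dz":0,"wx":0,"wy":0,"wz":0}
  ],
  "fingers": 0,
  "squeeze": 30
}}

```text
time_s: 69.4
eef_pos: [550.5, -40.0, 123.6]
ee_rot: [-0.0, 0.998, 0.06, 0.0]
force: [0.1, -0.0, -0.3]
grip_width: 0.001
grip_force: 0.0
```

Call:
{"method": "step_arm", "body": {
  "increments": [
    {"dx":0,"dy":-1,"dz":0,"wx":0,"wy":0,"wz":0},
    {"dx":0,"dy":-0.1,"dz":1,"wx":0,"wy":0,"wz":0},
    {"dx":0,"dy":0,"dz":1,"wx":0,"wy":0,"wz":0},
    {"dx":0,"dy":0,"dz":0.85,"wx":0,"wy":0,"wz":0},
    {"dx":0,"dy":0,"dz":0,"wx":0,"wy":0,"wz":0}
  ]
}}

```text
time_s: 69.9
eef_pos: [545.9, -13.3, 50.0]
ee_rot: [-0.001, 0.998, 0.06, -0.002]
force: [-0.4, 0.2, 1.0]
grip_width: 0.004
grip_force: 0.0
```

Call:
{"method": "step_arm", "body": {
  "increments": [
    {"dx":0,"dy":0.4,"dz":0,"wx":0,"wy":0,"wz":0},
    {"dx":0,"dy":0.2,"dz":0,"wx":0,"wy":0,"wz":0},
    {"dx":0,"dy":0,"dz":0,"wx":0,"wy":0,"wz":0}
  ]
}}

```text
time_s: 70.2
eef_pos: [550.0, -30.3, 53.4]
ee_rot: [0.0, 0.998, 0.059, 0.001]
force: [0.9, 1.3, -0.4]
grip_width: -0.0
grip_force: 0.0
```

Call:
{"method": "step_arm", "body": {
  "increments": [
    {"dx":0,"dy":0.1,"dz":0,"wx":0,"wy":0,"wz":0},
    {"dx":0,"dy":0,"dz":0,"wx":0,"wy":0,"wz":0}
  ]
}}

```text
time_s: 70.4
eef_pos: [549.8, -31.9, 52.7]
ee_rot: [0.0, 0.998, 0.059, 0.0]
force: [0.1, -0.1, 0.8]
grip_width: 0.006
grip_force: 0.0
```

Call:
{"method": "step_arm", "body": {
  "increments": [
    {"dx":0,"dy":0.1,"dz":0,"wx":0,"wy":0,"wz":0},
    {"dx":0,"dy":0,"dz":0,"wx":0,"wy":0,"wz":0}
  ]
}}

```text
time_s: 70.6
eef_pos: [549.9, -33.7, 52.4]
ee_rot: [-0.0, 0.998, 0.06, 0.0]
force: [-0.1, 3.3, 1.4]
grip_width: -0.005
grip_force: 1.6
```

Call:
{"method": "step_arm", "body": {
  "increments": [
    {"dx":0,"dy":0.1,"dz":0,"wx":0,"wy":0,"wz":0},
    {"dx":0,"dy":0,"dz":0,"wx":0,"wy":0,"wz":0}
  ]
}}

```text
time_s: 70.8
eef_pos: [549.9, -34.4, 52.4]
ee_rot: [-0.002, 0.998, 0.059, -0.0]
force: [-0.9, 14.4, 4.7]
grip_width: -0.0
grip_force: 7.3
```

Call:
{"method": "step_arm", "body": {
  "increments": [
    {"dx":0,"dy":0.1,"dz":0,"wx":0,"wy":0,"wz":0},
    {"dx":0,"dy":0,"dz":0,"wx":0,"wy":0,"wz":0}
  ]
}}

```text
time_s: 71.0
eef_pos: [549.9, -34.9, 52.4]
ee_rot: [-0.004, 0.998, 0.06, -0.001]
force: [-1.4, 24.5, 7.3]
grip_width: -0.005
grip_force: 12.9
```

Call:
{"method": "step_arm", "body": {
  "increments": [
    {"dx":0,"dy":-0.5,"dz":0,"wx":0,"wy":0,"wz":0},
    {"dx":0,"dy":-0.6,"dz":0,"wx":0,"wy":0,"wz":0},
    {"dx":0,"dy":0,"dz":-1,"wx":0,"wy":0,"wz":0},
    {"dx":0,"dy":0,"dz":-1,"wx":0,"wy":0,"wz":0},
    {"dx":0,"dy":0,"dz":-1,"wx":0,"wy":0,"wz":0}
  ]
}}

```text
time_s: 71.5
eef_pos: [547.0, -11.3, 128.1]
ee_rot: [0.0, 0.998, 0.06, -0.0]
force: [-0.8, 0.1, -0.2]
grip_width: -0.001
grip_force: 0.0
```

Call:
{"method": "step_arm", "body": {
  "increments": [
    {"dx":0,"dy":0,"dz":0,"wx":0,"wy":0,"wz":0},
    {"dx":0,"dy":0,"dz":0,"wx":0,"wy":0,"wz":0}
  ]
}}

```text
time_s: 71.7
eef_pos: [547.1, -11.5, 127.2]
ee_rot: [0.0, 0.998, 0.06, 0.0]
force: [-0.0, 0.6, 0.6]
grip_width: -0.007
grip_force: 0.0
```

```bash
python3 -c "
from bars import *
go(460.7,-179.5,52,6.8)"
```

```text
now [547.1 -11.5 127.2] psi 6.84 | wz 0.007  dx -4.228 dy 6.262 dz 3.007
```

Call:
{"method": "step_arm", "body": {
  "increments": [
    {"dx":-0.845,"dy":0.9,"dz":0,"wx":0,"wy":0,"wz":0},
    {"dx":-0.845,"dy":0.9,"dz":0,"wx":0,"wy":0,"wz":0},
    {"dx":-0.845,"dy":0.9,"dz":0,"wx":0,"wy":0,"wz":0},
    {"dx":-0.845,"dy":0.9,"dz":0,"wx":0,"wy":0,"wz":0},
    {"dx":-0.845,"dy":0.9,"dz":0,"wx":0,"wy":0,"wz":0}
  ]
}}

```text
time_s: 72.2
eef_pos: [454.3, -136.5, 126.1]
ee_rot: [-0.001, 0.998, 0.06, -0.001]
force: [0.6, -0.1, 0.2]
grip_width: -0.004
grip_force: 0.0
```

Call:
{"method": "step_arm", "body": {
  "increments": [
    {"dx":0,"dy":0.9,"dz":0,"wx":0,"wy":0,"wz":0},
    {"dx":0,"dy":0.86,"dz":0,"wx":0,"wy":0,"wz":0},
    {"dx":0,"dy":0,"dz":1,"wx":0,"wy":0,"wz":0},
    {"dx":0,"dy":0,"dz":1,"wx":0,"wy":0,"wz":0},
    {"dx":0,"dy":0,"dz":1,"wx":0,"wy":0,"wz":0}
  ]
}}

```text
time_s: 72.7
eef_pos: [460.2, -179.4, 50.3]
ee_rot: [-0.0, 0.998, 0.059, -0.001]
force: [0.5, -0.0, 1.3]
grip_width: 0.003
grip_force: 0.0
```

Call:
{"method": "step_arm", "body": {
  "increments": [
    {"dx":0,"dy":0,"dz":0,"wx":0,"wy":0,"wz":0},
    {"dx":0.5,"dy":0,"dz":0,"wx":0,"wy":0,"wz":0},
    {"dx":0.3,"dy":0,"dz":0,"wx":0,"wy":0,"wz":0},
    {"dx":0,"dy":0,"dz":0,"wx":0,"wy":0,"wz":0}
  ]
}}

```text
time_s: 73.1
eef_pos: [481.6, -177.3, 52.8]
ee_rot: [0.0, 0.998, 0.06, 0.0]
force: [0.5, 0.3, -0.3]
grip_width: 0.003
grip_force: 0.0
```

Call:
{"method": "step_arm", "body": {
  "increments": [
    {"dx":0.1,"dy":0,"dz":0,"wx":0,"wy":0,"wz":0},
    {"dx":0,"dy":0,"dz":0,"wx":0,"wy":0,"wz":0}
  ]
}}

```text
time_s: 73.3
eef_pos: [483.3, -177.0, 52.5]
ee_rot: [0.0, 0.998, 0.06, 0.0]
force: [-0.8, 0.5, 0.4]
grip_width: 0.002
grip_force: 0.0
```

Call:
{"method": "step_arm", "body": {
  "increments": [
    {"dx":0.1,"dy":0,"dz":0,"wx":0,"wy":0,"wz":0},
    {"dx":0,"dy":0,"dz":0,"wx":0,"wy":0,"wz":0}
  ]
}}

```text
time_s: 73.5
eef_pos: [485.9, -176.8, 52.4]
ee_rot: [0.0, 0.998, 0.06, 0.0]
force: [0.6, -0.2, -1.0]
grip_width: -0.0
grip_force: 0.0
```

Call:
{"method": "step_arm", "body": {
  "increments": [
    {"dx":0.1,"dy":0,"dz":0,"wx":0,"wy":0,"wz":0},
    {"dx":0,"dy":0,"dz":0,"wx":0,"wy":0,"wz":0}
  ]
}}

```text
time_s: 73.7
eef_pos: [488.0, -176.5, 52.2]
ee_rot: [-0.0, 0.998, 0.06, -0.0]
force: [-2.6, -0.9, 2.0]
grip_width: -0.002
grip_force: 1.3
```

Call:
{"method": "step_arm", "body": {
  "increments": [
    {"dx":0.1,"dy":0,"dz":0,"wx":0,"wy":0,"wz":0},
    {"dx":0,"dy":0,"dz":0,"wx":0,"wy":0,"wz":0}
  ]
}}

```text
time_s: 73.9
eef_pos: [488.4, -176.3, 52.1]
ee_rot: [-0.001, 0.998, 0.06, -0.003]
force: [-16.5, -3.9, 9.0]
grip_width: -0.001
grip_force: 8.5
```

Call:
{"method": "step_arm", "body": {
  "increments": [
    {"dx":0.1,"dy":0,"dz":0,"wx":0,"wy":0,"wz":0},
    {"dx":0,"dy":0,"dz":0,"wx":0,"wy":0,"wz":0}
  ]
}}

```text
time_s: 74.1
eef_pos: [488.7, -176.2, 52.0]
ee_rot: [-0.001, 0.998, 0.06, -0.006]
force: [-29.8, -6.7, 16.9]
grip_width: 0.004
grip_force: 15.7
```

Call:
{"method": "step_arm", "body": {
  "increments": [
    {"dx":-0.5,"dy":0,"dz":0,"wx":0,"wy":0,"wz":0},
    {"dx":-0.8,"dy":0,"dz":0,"wx":0,"wy":0,"wz":0},
    {"dx":0,"dy":0,"dz":-1,"wx":0,"wy":0,"wz":0},
    {"dx":0,"dy":0,"dz":-1,"wx":0,"wy":0,"wz":0},
    {"dx":0,"dy":0,"dz":-1,"wx":0,"wy":0,"wz":0}
  ]
}}

```text
time_s: 74.6
eef_pos: [461.0, -179.7, 128.3]
ee_rot: [-0.0, 0.998, 0.059, 0.0]
force: [0.3, -0.9, 0.3]
grip_width: -0.003
grip_force: 0.0
```

Call:
{"method": "step_arm", "body": {
  "increments": [
    {"dx":-1,"dy":0,"dz":-1,"wx":0,"wy":0,"wz":0},
    {"dx":-1,"dy":0,"dz":-1,"wx":0,"wy":0,"wz":0},
    {"dx":0,"dy":0,"dz":0,"wx":0,"wy":0,"wz":0},
    {"dx":0,"dy":0,"dz":0,"wx":0,"wy":0,"wz":0}
  ]
}}

```text
time_s: 75.0
eef_pos: [411.6, -185.8, 177.5]
ee_rot: [0.0, 0.998, 0.059, 0.001]
force: [-0.1, 0.1, -1.6]
grip_width: -0.003
grip_force: 0.0
```

```bash
python3 look.py w20 panel_left_rim panel_right_rim panel_front_rim case_a; python3 -c "
from bars import *
s=ctrl.sense(); c=eyes.capture('wrist'); bars(c,s)
for cam in ('top','scene'):
    c=eyes.capture(cam); cv2.imwrite(f'pics/{cam}9.png',c['frame'])
    for n in ('panel_left_rim','panel_right_rim','panel_front_rim','case_a','shoe_tree','flip_box','polish_tin','candle'):
        for d in eyes.landmark_of(cam,n):
            if d['p']>.4: print(cam,n,round(d['p'],2),towrld(c,d['point']).round(1))
a=cv2.imread('pics/top9.png')[100:300,130:530]; b=cv2.imread('pics/scene9.png')[120:320,180:480]
cv2.imwrite('pics/fin.png',np.vstack([cv2.resize(a,(600,300)),cv2.resize(b,(600,300)[:2])]))
"
```

```text
panel_left_rim 0.94 [547.6 -56.1  72.6] [175.5  13.1]
panel_right_rim 0.85 [ 577.9 -280.1   71.5] [462.8   8.4]
panel_front_rim 0.94 [ 503.2 -173.4   68.4] [317.   92.1]
case_a 0.95 [ 573.5 -231.6    9.2] [383.4  29.7]
case_a 0.87 [ 559.2 -109.9   15.1] [259.2  27.7]
case_a 0.5 [384.   -8.3   2.1] [166.4 186.2]
75.0 [ 411.6 -185.8  177.5] 6.785834179037911 [-0.1  0.1 -1.6] -0.002815742724946644
right 1069 [-120.5 -114.6 -108.7]
left 995 [111.4 117.3 122.7]
front 3103 [-65.7 -60.  -54.5]
top panel_left_rim 0.65 [547.3 -47.6  72.8]
top panel_right_rim 0.96 [ 580.6 -276.2   66.2]
top panel_right_rim 0.7 [656.6 242.1  66.7]
top panel_right_rim 0.49 [ 500.2 -173.3   68.9]
top panel_front_rim 0.54 [ 501.8 -175.6   67.2]
top case_a 0.97 [ 578.2 -230.7   10.6]
top case_a 0.83 [430.7 356.7   4.2]
top case_a 0.78 [ 565.1 -162.6    3.9]
top case_a 0.77 [ 555.8 -106.9   11.1]
top case_a 0.66 [656.9 243.1  67.4]
top case_a 0.66 [265.1 286.1   7.5]
top shoe_tree 0.85 [533.8 463.3   2.6]
top flip_box 0.58 [ 4.601e+02 -4.502e+02 -4.000e-01]
top polish_tin 0.97 [389.   -6.6  -1.6]
top candle 0.87 [704.  -30.1   1.8]
scene panel_left_rim 0.62 [551.4 -54.6  66.7]
scene panel_front_rim 0.56 [ 505.4 -174.3   72.5]
scene case_a 0.74 [ 563.  -168.9    5.1]
scene case_a 0.74 [262.2 278.1  -1.3]
scene case_a 0.73 [ 553.7 -113.1    9.3]
scene case_a 0.72 [ 577.1 -235.4    8.1]
scene case_a 0.69 [657.  240.5  63.7]
scene case_a 0.63 [432.2 354.2   4. ]
scene shoe_tree 0.84 [536.  458.5   2.4]
scene flip_box 0.71 [ 455.7 -452.7   -1.1]
scene polish_tin 0.6 [382.4 -10.4   2.3]
scene candle 0.66 [ 567.2 -165.1    6.4]
scene candle 0.64 [702.3 -36.8   2.8]
scene candle 0.44 [ 576.  -234.3    8.4]
```

View pics/fin.png

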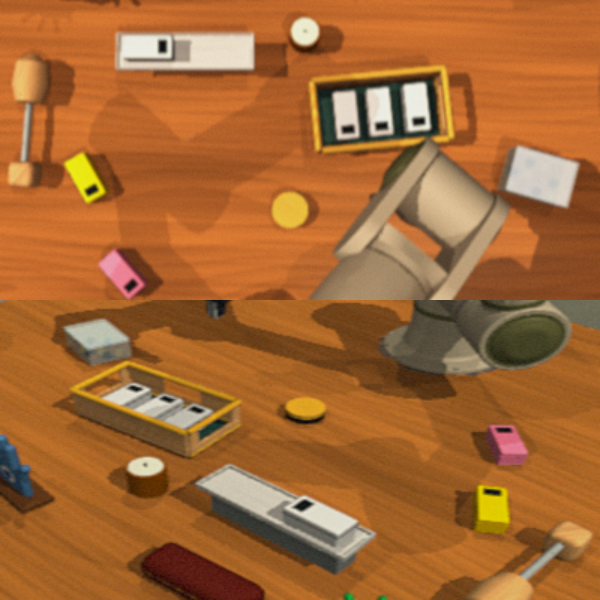

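The final picture shows three cases lying in the standing tray (top view (345–415,110)) and the heavy one lying lengthwise on the shelf (148,47). The bystanders are where they were and the gripper is clear of everything.

```bash
python3 -c "
from rig import finish_job
print(finish_job())"
```

```text
the job is handed in; nothing more can be done
None
```

The job is handed in: all three tray panels are up on their stops, the one heavy case is lying lengthwise on the shelf, the three light cases are in the tray, and the other items stayed where they were. Releasing the first case nudged the right panel out about 0.1 rad, so I pressed the side panels back before the last case and the left and front ones again before handing in.

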